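# Ready the clamp bench for a glue-up

## Robot

A 6-joint arm with a two-finger parallel gripper is mounted at the origin on the work surface. World frame = base frame: x ahead of the robot, y to its left, z up, the work surface at z = 0. Lengths are in m, angles in rad, forces in N, time in s.
With the tool pointing down it reaches from about 0.35 to 0.725 m from the base axis. Payload 6 kg.
Tool frame: the origin (TCP) lies on the centre line of the jaws, within the pads' length; the fingertips stand 25 mm ahead of it and the grasp point (between the pads) lies 6 mm ahead of it (manip.tcp_to_tips is the distance from the TCP to the fingertips, in m); x points along the fingers, y is the direction in which the jaws open and shut, and the axes are right-handed (so a half turn about x gives the same grasp; the last joint's range is limited). The gripper opens to 85 mm and grips with 20 to 120 N. Pads are 22 mm wide; open, the fingers measure 114 mm over their backs; the gripper's body (76 mm by 85 mm) begins 54 mm behind the grasp point. The pads swing forward as they close: fully open they stand 13 mm farther back than shut.
Start: joints at [1.593, 0.04, 0.085, 0, -1.615, -0.334], TCP at [0.184, 0.571, 0.256] pointing down, gripper open.
Joint ranges: [-2.56, 2.56], [-1.29, 2.01], [-1.08, 1.49], [-3.29, 1.98], [-2.81, -0.18], [-2.99, 2.99]. Speed limits (rad/s): [2.57, 2.57, 3.01, 3.14, 3.14, 3.14].

## Interface

Orientations are given as a rotation vector (axis times angle).
In Python, from station import manip, eyes, workorder, models gives the robot as it stands.
- The arm moves only by the tool drive_tool, never from a script. Its argument "steps" is a list of rows, each an object with "translation": the shift along the tool's x, y, z in m, a list of three; "roll": the turn about the tool's x in rad. A call has 1 to 5 rows; each row is the pose to reach, as a shift and turn from the pose measured when the call began, along the tool's axes at that moment; what a row does not reach only later rows make up. A row lasts 1/10 s, in which the tool goes at most 50 mm and 8.59 degrees, less where a joint would pass 70% of its speed; a pose out of reach is approached as far as the arm can. A call with a gripper value outside its range is refused whole. "fingers" is the finger opening in m, from 0 to 0.0854, set as the call begins (left out, the last holds). The fingers move at their own pace and stop on an object; the grip force is fixed at half the most. Time passes only in rows, so rows that repeat a pose let the fingers close. It gives the time, the measured TCP pose, the force and the opening at its end, in the units of the state.
- manip.read_state(): the state, without advancing time (a new reading comes with each control period).
- eyes.camera(name): name is "scene" or "side" or "wrist"; returns the picture (384x512x3 uint8, red, green, blue); there is no depth.
- eyes.camera_params(name): a dict with "K" (3x3 intrinsics, pixels), "eye" and "attitude" of the camera in the world. Camera axes: x right, y down, z forward; pixel columns grow to the right and rows downward; lengths in m; the calibration is good to about 2 mm. A picture is of the moment at which its call begins: read the wrist's pose just before it. camera_params takes no time and is no camera call; for the wrist camera it gives the pose at the moment of the call.
- workorder.sign_off(): hands the job in, once; it reports no verdict.
Trained networks look in the newest picture that a camera, given by its name, has taken for a name from the list of things; names that differ only in an ending like _2 or _b are one class to them, and where a whole thing is asked for, a point or a joint stands for the part that bears it (a point fixed in the world has none). Each returns a list of dicts, best first, with "p" (0 to 1); they miss things now and then, are a little off and sometimes report something else, mostly with a low value. They report only what shows in the picture. A call takes as long as a camera call.
- models.look_for(camera, name): "at" ([row, column] in pixels, amid what is visible of it).
- models.masks_of(camera, name): "region" (384x512 bool, what is visible of it) and "at" ([row, column] in pixels, amid what is visible of it).
- models.tip_of(camera, name): "at" ([row, column] in pixels: a listed point, or the origin of a listed thing).
The state is a dict: "t": time; "qpos": joint angles; "qd": joint speeds; "joint_efforts": joint torques, N m; "ee_pos": TCP position; "tcp_rot": TCP orientation; "ft_force": force on the tool from outside, world axes, zero at the start; "ft_torque": the same for the moment, N m; "gripper_width": opening from 0.0 (shut) to 1.0 (fully open).
Only numpy, scipy, OpenCV 4.12 (cv2) and the standard library are available. Lean on these libraries where they do the work, as an engineer would, in place of code of your own. Each camera call takes 0.05 s, during which the arm holds its last target. There are 200 camera calls.

## Task

Get the bench ready for gluing: turn the knob of the tilting plywood board until the board is level, and only then stand the ramekin and the glue jar upright on it, well within its edges. Hang every screw caddy that is standing on the bench by its hook on the rail, each lowered into a free gap between the caddies already hanging there, without knocking those off or shoving them along; leave the board level.

Things in the scene. Friction and masses are not known exactly. Their poses are not given: they have to be found in the camera images.
- caddy1_cap (a point): Grey metal screw caddy on the bench, upright: open pot 50 deep (x) x 40 wide (y) x 55 mm tall, 0.18 kg. Behind it (+x, away from the robot, +-0.35 rad) a 4 mm strap rises to a wooden grip cap 24 x 24 x 28 mm, its underside 85 mm over the pot's bottom. This point is the cap's centre, 99 mm over the bottom and 33 mm behind the pot's centre; z up. May be absent (None).
- caddy2_cap (a point): Same as caddy1; may be absent. The hook: strap 24 mm wide, its outer face flush with the pot's rear face; a second 4 mm leg goes down from the cap's rear edge, ending 60 mm over the pot's bottom. Between strap and leg, right below the cap's centre, is the slot, open downward, 16 mm wide (x) and 25 mm deep.
- caddy3_cap (a point): Same as caddy1 (cap's centre); may be absent.
- hung1_cap (a point): Cap centre of a caddy of the same make that already hangs on the rail, and stays there.
- hung2_cap (a point): Cap centre of a caddy of the same make that already hangs on the rail, and stays there.
- hung3_cap (a point): Cap centre of a caddy of the same make that already hangs on the rail, and stays there.
- hung4_cap (a point): Cap centre of a caddy of the same make that already hangs on the rail, and stays there.
- rail_top (a point): Middle of the top edge of the fixed hanging rail: upright wooden board 8 mm thick (x), 420 mm long (y), 80 mm deep, top 200 mm over the bench, on posts behind its ends; y along it, z up. Four caddies hang on it about 108 mm apart, pots on the robot's side: three free gaps of about 68 mm, one caddy each. A hung caddy's cap rests on the edge, its centre 14 mm above this point.
- board (a joint): Tilt of the hinged plywood board, rad: 0 = level, negative = its free (-y) edge is low; range -0.11 to 0.06. Starts at about -0.098 to -0.064. Follows the knob at 0.02 rad per rad; it has no spring.
- board_mid (a point): Middle of the top face of the tilting board (220 mm in x, 140 mm in y, 12 mm thick; top 51 mm above the bench when level), hinged along its +y edge on a dark steel stand; x and y along its sides, z is its normal.
- knob (a joint): Screw knob of the tilting board, rad: grows clockwise seen from above, which raises the board's free edge; 0 = board level; range -5.2 to 2.8, friction 0.05 N m, stays where it is left. Does not rise or sink.
- knob_grip (a point): Centre of the knob's upright black grip bar, 46 mm long (its x), 12 mm thick (its y), 30 mm tall, on a 48 mm disc; on the vertical turning axis, 90 mm above the bench, 35 mm beyond the free edge of the board. Turns with the knob.
- ramekin_mid (a point): White ceramic ramekin, round, open, outer diameter 58 mm at the rim (a little less below), 42 mm tall, wall 4 mm; the point is its centre, 21 mm above its bottom.
- jar_mid (a point): Squat glue jar, amber glass with a steel screw lid: 58 mm across the lid, 56 mm across the glass, 72 mm tall (lid the top 16 mm); the point is its centre, 36 mm above its bottom.

How it is judged:
By the outcome, as a careful person would: the job done as asked, in the order asked, and still so for the second after the job is handed in, with the robot touching nothing.
Of caddy1, caddy2, caddy3 only 2 to 3 are there at a start; the rules pass over those that are not, and their reading is None.
At some moment in a run one of ramekin, jar may be knocked a few centimetres aside while the robot is not near it.
It also fails if it takes over 210 s, if anything falls off the work surface, if the arm or the gripper's body presses on something with over 40 N, if the wrist force passes 120 N, or if a joint passes its speed limit or range.

## Working session

There is one attempt and no reset: what is moved stays moved. The work goes in short steps, Python scripts to look and compute and a tool call to move; the robot and the scene stay as the last step left them, time stands still between calls to the robot, and variables do not carry over. Pictures are saved under pics/ and viewed, about 12 in all and at most 16, crops included, and the job is handed in when it is done.

Besides the shell and the picture viewer there is one more tool, called after "Request:" as name([rows], argument=value, ...), one row to a line, values as JSON. drive_tool: Moves the arm, as the interface text tells. Its arguments: {"type":"object","properties":{"steps":{"type":"array","items":{"type":"object","properties":{"translation":{"type":"array","items":{"type":"number"}},"roll":{"type":"number"}}}},"fingers":{"type":"number"}},"required":["steps"]}

```bash
ls; mkdir -p pics
cat > h.py <<'E'
import numpy as np, cv2
from scipy.spatial.transform import Rotation as R
from station import manip, eyes, workorder, models
def cam(n):
    p=eyes.camera_params(n); A=np.array(p['attitude'],float)
    M=A if A.shape==(3,3) else R.from_rotvec(A).as_matrix()
    return np.array(p['K']),np.array(p['eye']),M
def ray(n,at,c=None):
    K,e,M=c or cam(n); d=M@np.linalg.inv(K)@np.array([at[1],at[0],1.]); return e,d/np.linalg.norm(d)
def atz(n,at,z,c=None):
    e,d=ray(n,at,c); return e+d*(z-e[2])/d[2]
def proj(n,P,c=None):
    K,e,M=c or cam(n); q=K@(M.T@(np.array(P)-e)); return q[1]/q[2],q[0]/q[2]
def tri(*rs):
    A=sum(np.eye(3)-np.outer(d,d) for e,d in rs); b=sum((np.eye(3)-np.outer(d,d))@e for e,d in rs)
    x=np.linalg.solve(A,b); return x,[np.linalg.norm((np.eye(3)-np.outer(d,d))@(x-e)) for e,d in rs]
def save(n,f,img=None):
    im=eyes.camera(n) if img is None else img; cv2.imwrite('pics/'+f,cv2.cvtColor(im,cv2.COLOR_RGB2BGR)); return im
E
python3 - <<'E'
from h import *
np.set_printoptions(precision=4,suppress=True)
s=manip.read_state(); print(s, manip.tcp_to_tips)
for n in ("scene","side","wrist"):
    save(n,n+'0.png'); print(n,*cam(n))
a=cv2.imread('pics/scene0.png');b=cv2.imread('pics/side0.png')
for n in ("scene","side"):
    for t in ("caddy1_cap","hung1_cap","ramekin_mid","jar_mid","knob_grip","board_mid","rail_top"):
        print(n,t,[(np.round(d['at'],1).tolist(),round(float(d['p']),2)) for d in models.tip_of(n,t)])
print(manip.read_state()['t'])
E
```

```text
pics
{'t': 0.0, 'qpos': array([ 1.5927,  0.0408,  0.0838, -0.0005, -1.6155, -0.3337]), 'qd': array([-0.0016,  0.0015, -0.0005, -0.    ,  0.001 ,  0.0007]), 'joint_efforts': array([  0.0002, -36.8196,  34.7417,   6.9324,  -0.0052,  -0.    ]), 'ee_pos': array([0.1839, 0.5708, 0.2553]), 'tcp_rot': array([-2.0538,  0.3247,  2.0542]), 'ft_force': array([-0.2471, -0.5041,  0.7664]), 'ft_torque': array([0.0398, 0.0132, 0.0018]), 'gripper_width': 0.9985018253802913} 0.025
scene [[393.8915   0.     252.0722]
 [  0.     393.8915 189.8644]
 [  0.       0.       1.    ]] [1.3408 0.0697 0.8521] [[-0.0584  0.6515 -0.7564]
 [ 0.9981  0.0237 -0.0566]
 [-0.0189 -0.7583 -0.6516]]
side [[465.1077   0.     257.6945]
 [  0.     465.1077 195.1483]
 [  0.       0.       1.    ]] [-0.0645 -0.6005  0.8315] [[ 0.7117 -0.4344  0.552 ]
 [-0.7024 -0.442   0.5579]
 [ 0.0016 -0.7848 -0.6197]]
wrist [[344.8427   0.     255.8883]
 [  0.     344.8427 194.6764]
 [  0.       0.       1.    ]] [0.2467 0.5504 0.3725] [[-0.3075 -0.9183 -0.2494]
 [-0.9515  0.2973  0.0785]
 [ 0.002   0.2615 -0.9652]]
scene caddy1_cap [([193.7, 335.4], 0.58)]
scene hung1_cap [([209.6, 226.0], 0.84), ([202.3, 143.7], 0.59)]
scene ramekin_mid [([202.4, 266.5], 0.52)]
scene jar_mid [([196.1, 239.0], 0.88)]
scene knob_grip [([202.1, 143.8], 0.67), ([200.3, 267.4], 0.47)]
scene board_mid [([213.4, 182.8], 0.97)]
scene rail_top [([211.1, 295.7], 0.56)]
side caddy1_cap [([180.4, 180.8], 0.85)]
side hung1_cap [([160.5, 310.7], 0.92)]
side ramekin_mid [([249.8, 210.4], 0.94)]
side jar_mid [([266.4, 236.4], 0.81)]
side knob_grip [([297.6, 355.3], 0.86)]
side board_mid [([280.7, 316.0], 0.75)]
side rail_top [([140.6, 260.4], 0.92), ([195.7, 187.8], 0.68)]
0.85
```

```bash
cd pics; python3 -c "
import cv2,numpy as np
for n in ('scene','side'):
    a=cv2.imread(n+'0.png'); cv2.imwrite(n+'0b.png',cv2.resize(a[80:380,60:440],None,fx=2.1,fy=2.0*1.0,interpolation=cv2.INTER_CUBIC))
"
```

```text
(no output)
```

View pics/scene0b.png

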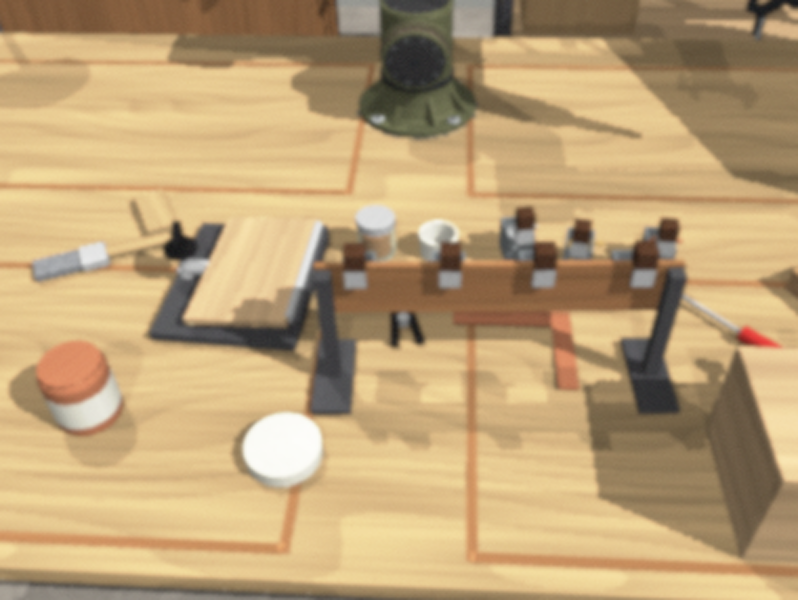

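View pics/side0b.png

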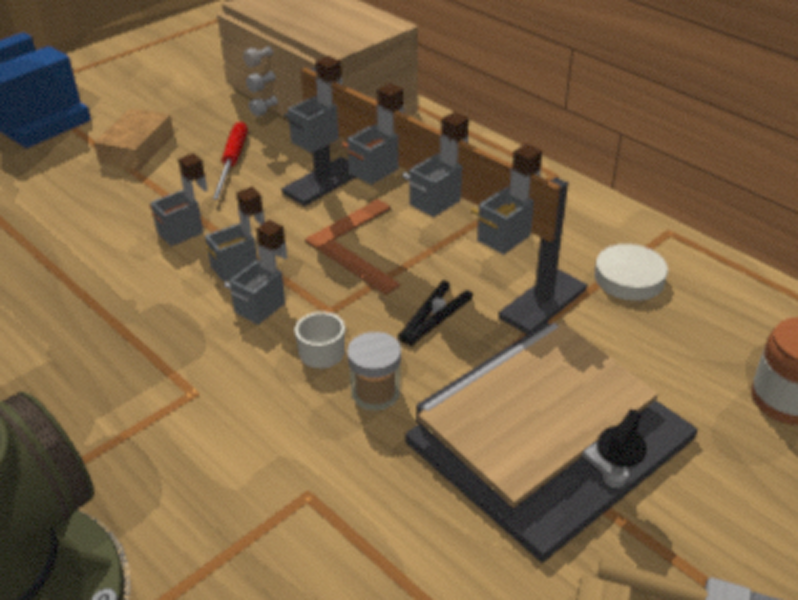

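Run:
```python
from h import *
np.set_printoptions(precision=4,suppress=True)
S={n:cam(n) for n in('scene','side','wrist')}
def t(name,sc,si,z):
    x,r=tri(ray('scene',sc,S['scene']),ray('side',si,S['side'])); print(name,x,np.round(r,4),'sc',atz('scene',sc,z,S['scene'])[:2],'si',atz('side',si,z,S['side'])[:2])
f=lambda x,y:(80+y/2,60+x/2.1)
t('cA',f(668,229),f(191,168),.099);t('cB',f(581,231),f(249,202),.099);t('cC',f(525,218),f(270,236),.099)
for i,(a,b) in enumerate(zip([(354,256),(450,256),(543,256),(644,252)],[(527,160),(455,127),(390,98),(328,70)])): t('h%d'%i,f(*a),f(*b),.214)
t('ram',(202.4,266.5),(249.8,210.4),.021);t('jar',(196.1,239),(266.4,236.4),.036)
t('knob',f(180,238),f(631,428),.09);t('board',(213.4,182.8),(280.7,316),.046)
```

```text
cA [0.4745 0.3663 0.0992] [0.0005 0.0005] sc [0.4738 0.3669] si [0.4746 0.3657]
cB [0.4816 0.2487 0.0984] [0.0002 0.0002] sc [0.4825 0.2484] si [0.4812 0.2483]
cC [0.4559 0.1737 0.0983] [0.0002 0.0002] sc [0.4565 0.1737] si [0.4555 0.1727]
h0 [ 0.6689 -0.0377  0.2148] [0.0005 0.0005] sc [ 0.6677 -0.0374] si [ 0.6698 -0.0375]
h1 [0.6645 0.0701 0.2145] [0.0005 0.0005] sc [0.6636 0.0704] si [0.6651 0.07  ]
h2 [0.6589 0.1749 0.2139] [0.0007 0.0007] sc [0.6596 0.1743] si [0.659  0.1757]
h3 [0.6514 0.2859 0.2159] [0.0009 0.0009] sc [0.6484 0.2874] si [0.6532 0.2872]
ram [0.4258 0.0512 0.0184] [0.0065 0.0065] sc [0.4343 0.046 ] si [0.4232 0.0566]
jar [ 0.423  -0.0396  0.0351] [0.001 0.001] sc [ 0.4248 -0.0403] si [ 0.4222 -0.0391]
knob [ 0.5133 -0.3064  0.0929] [0.0044 0.0044] sc [ 0.5082 -0.3039] si [ 0.5173 -0.3094]
board [ 0.5152 -0.1994  0.0425] [0.0002 0.0002] sc [ 0.5189 -0.1984] si [ 0.5126 -0.201 ]
```

View pics/wrist0.png

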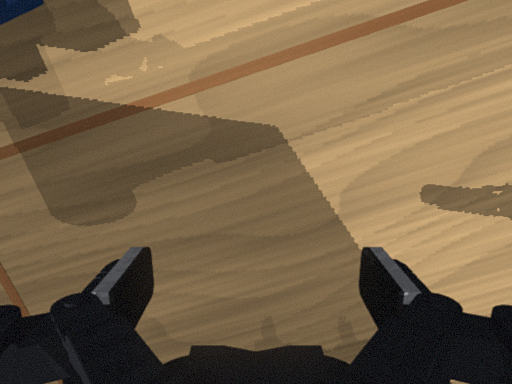

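```bash
cat >> h.py <<'E'
def pose():
    s=manip.read_state(); M=R.from_rotvec(s['tcp_rot']).as_matrix(); return s,np.array(s['ee_pos']),M
def plan(P,a=None,tag=''):
    "P target TCP; a yaw of tool y in world (mod pi)"
    s,p,M=pose(); a0=np.arctan2(M[1,1],M[0,1]); tr=M.T@(np.array(P)-p)
    r=0 if a is None else -((a-a0+np.pi/2)%np.pi-np.pi/2)
    print(tag,'t%.2f'%s['t'],'p',np.round(p,4),'a0 %.3f'%a0,'q1 %.2f q6 %.3f'%(s['qpos'][0],s['qpos'][5]),'down',np.round(M[:,0],4),'-> tr',np.round(tr,4),'roll %.3f'%r,'F',np.round(s['ft_force'],1),'w %.3f'%s['gripper_width'])
E
python3 - <<'E'
from h import *
plan([.46,-.25,.30],0)
s,p,M=pose();print(M.T@(cam('wrist')[1]-p), (M.T@cam('wrist')[2]).round(3))
E
```

```text
t0.85 p [0.184  0.5711 0.2563] a0 -1.883 q1 1.59 q6 -0.334 down [-0.e+00 -1.e-04 -1.e+00] -> tr [-0.0436  0.6968 -0.5145] roll 1.259 F [ 0.2  0.3 -0.3] w 0.998
[-0.11693361  0.00040942 -0.06604843] [[-0.001 -0.262  0.965]
 [ 1.    -0.001  0.   ]
 [ 0.001  0.965  0.262]]
```

Request:
drive_tool([
  {"translation":[-0.02,0.144,-0.204]},
  {"translation":[-0.02,0.144,-0.204]},
  {"translation":[-0.02,0.144,-0.204]},
  {"translation":[-0.02,0.144,-0.204]},
  {"translation":[-0.02,0.144,-0.204]},
])

```text
invalid input at $.steps[0]: expected keys translation, roll
```

Request:
drive_tool([
  {"translation":[-0.02,0.144,-0.204]},
  {"translation":[-0.02,0.144,-0.204]},
  {"translation":[-0.02,0.144,-0.204]},
  {"translation":[-0.02,0.144,-0.204]},
  {"translation":[-0.02,0.144,-0.204]},
])

```text
invalid input at $.steps[0]: expected keys translation, roll
```

Request:
drive_tool([
  {"translation":[0,0.2,-0.048]},
  {"translation":[0,0.2,-0.048]},
  {"translation":[0,0.2,-0.048]},
  {"translation":[0,0.2,-0.048]},
  {"translation":[0,0.2,-0.048]},
])

```text
invalid input at $.steps[0]: expected keys translation, roll
```

Request:
drive_tool([
  {"translation":[0,0.2,-0.048]},
  {"translation":[0,0.2,-0.048]},
  {"translation":[0,0.2,-0.048]},
  {"translation":[0,0.2,-0.048]},
  {"translation":[0,0.2,-0.048]},
])

```text
invalid input at $.steps[0]: expected keys translation, roll
```

Run:
```python
from h import *
plan([.513,-.306,.30])
c=cam('wrist'); save('wrist','w1.png')
for t in ("knob_grip","board_mid"):
    for d in models.tip_of('wrist',t)[:2]: print(t,d,atz('wrist',d['at'],.09 if t[0]=='k' else .046,c))
```

```text
t0.85 p [0.184  0.5711 0.2563] a0 -1.883 q1 1.59 q6 -0.334 down [-0.e+00 -1.e-04 -1.e+00] -> tr [-0.0436  0.7339 -0.5821] roll 0.000 F [ 0.2  0.3 -0.3] w 0.998
```

View pics/w1.png

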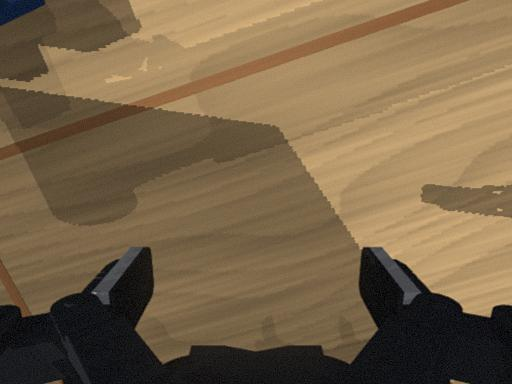

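The arm had not moved because every row needs a roll; the picture is the same empty bench as before.

Request:
drive_tool([
  {"translation":[-0.02,0.144,-0.204],"roll":0},
  {"translation":[-0.02,0.144,-0.204],"roll":0},
  {"translation":[-0.02,0.144,-0.204],"roll":0},
  {"translation":[-0.02,0.144,-0.204],"roll":0},
  {"translation":[-0.02,0.144,-0.204],"roll":0},
])

```text
t: 1.5
ee_pos: [0.3345, 0.3701, 0.2767]
tcp_rot: [-2.053, 0.321, 2.053]
ft_force: [0.8, 0.2, -0.8]
gripper_width: 1.0
```

Request:
drive_tool([
  {"translation":[-0.02,0.144,-0.204],"roll":0},
  {"translation":[-0.02,0.144,-0.204],"roll":0},
  {"translation":[-0.02,0.144,-0.204],"roll":0},
  {"translation":[-0.02,0.144,-0.204],"roll":0},
  {"translation":[-0.02,0.144,-0.204],"roll":0},
])

```text
t: 2.0
ee_pos: [0.484, 0.1705, 0.2971]
tcp_rot: [-2.054, 0.32, 2.052]
ft_force: [0.8, 0.7, 0.1]
gripper_width: 0.998
```

Request:
drive_tool([
  {"translation":[0,0.2,-0.048],"roll":0},
  {"translation":[0,0.2,-0.048],"roll":0},
  {"translation":[0,0.2,-0.048],"roll":0},
  {"translation":[0,0.2,-0.048],"roll":0},
  {"translation":[0,0.2,-0.048],"roll":0},
])

```text
t: 2.5
ee_pos: [0.4678, -0.0386, 0.2977]
tcp_rot: [-2.053, 0.325, 2.048]
ft_force: [0.5, 0.9, -0.1]
gripper_width: 1.004
```

Request:
drive_tool([
  {"translation":[0,0.2,-0.048],"roll":0},
  {"translation":[0,0.2,-0.048],"roll":0},
  {"translation":[0,0.2,-0.048],"roll":0},
  {"translation":[0,0.2,-0.048],"roll":0},
  {"translation":[0,0.2,-0.048],"roll":0},
])

```text
t: 3.0
ee_pos: [0.4504, -0.2472, 0.297]
tcp_rot: [-2.05, 0.33, 2.046]
ft_force: [-0.8, 0.2, -0.7]
gripper_width: 1.001
```

Run:
```python
from h import *
plan([.513,-.306,.30])
c=cam('wrist'); save('wrist','w1.png')
for t in ("knob_grip","board_mid"):
    for d in models.tip_of('wrist',t)[:2]: print(t,d,atz('wrist',d['at'],.09 if t[0]=='k' else .046,c))
```

```text
t3.00 p [ 0.4504 -0.2472  0.297 ] a0 -1.891 q1 -0.11 q6 1.360 down [ 1.6e-03  4.0e-04 -1.0e+00] -> tr [-0.0029  0.0361 -0.0779] roll 0.000 F [-0.8  0.2 -0.7] w 1.001
knob_grip {'at': [96.4, 301.8], 'p': 0.64} [ 0.50407515 -0.30918463  0.09      ]
board_mid {'at': [120.7, 198.8], 'p': 0.96} [ 0.51341592 -0.20568285  0.046     ]
```

View pics/w1.png

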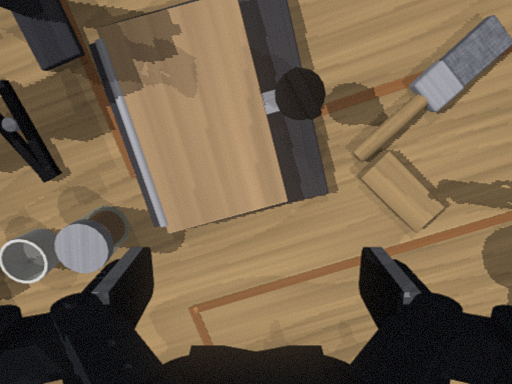

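Run:
```python
import cv2,numpy as np
a=cv2.imread('pics/w1.png')[55:140,250:350].astype(float)
a=np.clip((a/90)**.6*255,0,255).astype('uint8'); cv2.imwrite('pics/k1.png',cv2.resize(a,None,fx=6,fy=6,interpolation=cv2.INTER_CUBIC))
```

```text
(no output)
```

View pics/k1.png

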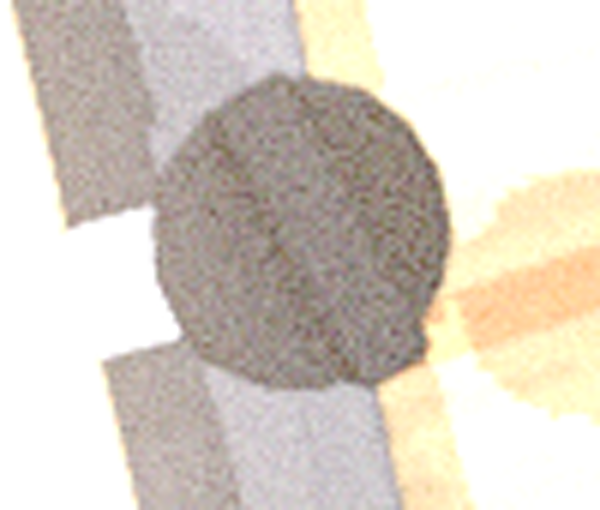

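Run:
```python
from h import *
c=cam('wrist'); f=lambda x,y,z:atz('wrist',(55+y/6,250+x/6),z,c)
print('ctr',f(311,228,.105),'disc',f(300,232,.075))
d=f(350,375,.105)-f(215,140,.105); ang=np.arctan2(d[1],d[0]); print('bar ang',ang, 'len/w',np.linalg.norm(f(350,375,.105)-f(425,345,.105)))
for e in [((0,240),(203,288),.042),((22,100),(228,167),.051)]:
    p,q=[atz('wrist',x,e[2],c) for x in e[:2]]; print(p,q,np.arctan2(*(q-p)[1::-1]))
k=f(311,228,.105)
for a in (ang+np.pi/2,): plan([k[0],k[1],.14],a)
```

```text
ctr [ 0.50844345 -0.30436211  0.105     ] disc [ 0.50789593 -0.30637905  0.075     ]
bar ang -2.899063880505962 len/w 0.01154862196435512
[ 0.60930824 -0.27963897  0.042     ] [ 0.39818596 -0.26441996  0.042     ] 3.0696308914358164
[ 0.63112838 -0.14524533  0.051     ] [ 0.4153463  -0.12722773  0.051     ] 3.0582868362921722
 t3.15 p [ 0.4513 -0.2438  0.2971] a0 -1.888 q1 -0.10 q6 1.357 down [ 0.0023  0.0013 -1.    ] -> tr [ 0.1572  0.0401 -0.0729] roll -0.560 F [-0.4  0.4 -0.5] w 0.997
```

Request:
drive_tool([
  {"translation":[0.1,0.04,-0.073],"roll":-0.56},
  {"translation":[0.1,0.04,-0.073],"roll":-0.56},
  {"translation":[0.1,0.04,-0.073],"roll":-0.56},
  {"translation":[0.1,0.04,-0.073],"roll":-0.56},
  {"translation":[0.12,0.04,-0.073],"roll":-0.56},
], fingers=0.045)

```text
t: 3.65
ee_pos: [0.5102, -0.3035, 0.1785]
tcp_rot: [2.094, 0.259, -2.084]
ft_force: [-0.1, -0.6, 0.4]
gripper_width: 0.525
```

Run:
```python
from h import *
plan([.5082,-.3052,.104],1.813)
```

```text
t3.65 p [ 0.5102 -0.3035  0.1785] a0 -1.323 q1 -0.20 q6 2.018 down [ 4.6e-03 -4.0e-04 -1.0e+00] -> tr [0.0745 0.0011 0.0027] roll 0.006 F [-0.1 -0.6  0.4] w 0.525
```

Request:
drive_tool([
  {"translation":[0.04,0.001,0.003],"roll":0},
  {"translation":[0.074,0.001,0.003],"roll":0},
  {"translation":[0.074,0.001,0.003],"roll":0},
  {"translation":[0.074,0.001,0.003],"roll":0},
])

```text
t: 4.05
ee_pos: [0.5085, -0.3038, 0.1051]
tcp_rot: [2.092, 0.261, -2.083]
ft_force: [-0.2, -1.1, 1.1]
gripper_width: 0.528
```

Request:
drive_tool([
  {"translation":[0,0,0],"roll":0},
  {"translation":[0,0,0],"roll":0},
  {"translation":[0,0,0],"roll":0},
  {"translation":[0,0,0],"roll":0},
  {"translation":[0,0,0],"roll":0},
], fingers=0.0)

```text
t: 4.55
ee_pos: [0.5108, -0.3077, 0.1075]
tcp_rot: [2.096, 0.251, -2.074]
ft_force: [9.5, -19.7, -6.4]
gripper_width: 0.124
```

Run:
```python
from h import *
plan([.5082,-.3052,.104],1.813)
```

```text
t4.55 p [ 0.5108 -0.3077  0.1075] a0 -1.322 q1 -0.20 q6 2.022 down [ 0.0116 -0.0079 -0.9999] -> tr [ 0.0034 -0.0031  0.002 ] roll 0.007 F [  9.5 -19.7  -6.4] w 0.124
```

Request:
drive_tool([
  {"translation":[0,0,0],"roll":0},
  {"translation":[0,0,0],"roll":0},
])

```text
t: 4.75
ee_pos: [0.5109, -0.308, 0.1075]
tcp_rot: [2.097, 0.25, -2.074]
ft_force: [3.2, -5.7, -4.3]
gripper_width: 0.123
```

Run:
```python
from h import *
plan([.5082,-.3052,.104],1.813)
```

```text
t4.75 p [ 0.5109 -0.308   0.1075] a0 -1.323 q1 -0.20 q6 2.022 down [ 0.0122 -0.008  -0.9999] -> tr [ 0.0034 -0.0034  0.002 ] roll 0.006 F [ 3.2 -5.7 -4.3] w 0.123
```

Request:
drive_tool([
  {"translation":[0,0,0.002],"roll":0.12},
  {"translation":[0,0,0.002],"roll":0.25},
  {"translation":[0,0,0.002],"roll":0.38},
  {"translation":[0,0,0.002],"roll":0.5},
  {"translation":[0,0,0.002],"roll":0.6},
])

```text
t: 5.25
ee_pos: [0.5106, -0.3105, 0.1075]
tcp_rot: [-2.05, 0.375, 2.012]
ft_force: [9.7, -17.2, -12.0]
gripper_width: 0.127
```

Run:
```python
from h import *
plan([.508,-.306,.104],1.813); print(manip.read_state()['ft_torque'])
```

```text
t5.25 p [ 0.5106 -0.3105  0.1075] a0 -1.928 q1 -0.21 q6 1.418 down [ 0.0165 -0.012  -0.9998] -> tr [ 0.0034 -0.0033  0.0041] roll -0.599 F [  9.7 -17.2 -12. ] w 0.127
[-5.17578759 -3.17347971  0.0988334 ]
```

Request:
drive_tool([
  {"translation":[0,0.001,-0.002],"roll":0.0},
  {"translation":[0,0.001,-0.002],"roll":0.0},
  {"translation":[0,0.001,-0.002],"roll":0.0},
])

```text
t: 5.55
ee_pos: [0.511, -0.311, 0.1074]
tcp_rot: [-2.045, 0.373, 2.015]
ft_force: [-3.6, 3.1, 0.3]
gripper_width: 0.123
```

Run:
```python
from h import *
plan([.508,-.306,.104],1.813); print(manip.read_state()['ft_torque'])
```

```text
t5.55 p [ 0.511  -0.311   0.1074] a0 -1.927 q1 -0.21 q6 1.421 down [ 0.0131 -0.0095 -0.9999] -> tr [ 0.0033 -0.0037  0.0046] roll -0.598 F [-3.6  3.1  0.3] w 0.123
[ 1.58979376  1.68913093 -0.03577259]
```

Request:
drive_tool([
  {"translation":[0,0,0],"roll":0.0},
  {"translation":[0,0,0],"roll":0.0},
  {"translation":[0,0,0.005],"roll":0.0},
  {"translation":[0,0,0.005],"roll":0.0},
  {"translation":[0,0,0.005],"roll":0.0},
], fingers=0.03)

```text
t: 6.05
ee_pos: [0.5063, -0.3092, 0.1076]
tcp_rot: [-2.046, 0.373, 2.015]
ft_force: [-0.7, 0.0, 0.0]
gripper_width: 0.352
```

Request:
drive_tool([
  {"translation":[0,0,0],"roll":0.0},
  {"translation":[0,0,0],"roll":0.0},
  {"translation":[0,0,0],"roll":0.0},
  {"translation":[0,0,0],"roll":0.0},
], fingers=0.0)

```text
t: 6.45
ee_pos: [0.5063, -0.3094, 0.108]
tcp_rot: [-2.047, 0.373, 2.015]
ft_force: [-1.0, 0.1, 1.8]
gripper_width: 0.132
```

Request:
drive_tool([
  {"translation":[0,0,0],"roll":0.0},
  {"translation":[0,0,0],"roll":0.12},
  {"translation":[0,0,0],"roll":0.25},
  {"translation":[0,0,0],"roll":0.38},
  {"translation":[0,0,0],"roll":0.5},
])

```text
t: 6.95
ee_pos: [0.5063, -0.3093, 0.108]
tcp_rot: [-1.727, 0.789, 1.695]
ft_force: [-0.2, 0.9, 1.0]
gripper_width: 0.127
```

Run:
```python
from h import *
plan([.506,-.3095,.107],1.813); print(manip.read_state()['ft_torque'])
```

```text
t6.95 p [ 0.5063 -0.3093  0.108 ] a0 -2.432 q1 -0.21 q6 0.915 down [ 0.0137 -0.01   -0.9999] -> tr [0.001  0.0004 0.0001] roll -1.103 F [-0.2  0.9  1. ] w 0.127
[0.05436359 0.30021037 0.00864949]
```

Request:
drive_tool([
  {"translation":[0,0,0],"roll":0.13},
  {"translation":[0,0,0],"roll":0.26},
  {"translation":[0,0,0],"roll":0.39},
  {"translation":[0,0,0],"roll":0.52},
  {"translation":[0,0,0],"roll":0.6},
])

```text
t: 7.45
ee_pos: [0.5064, -0.3093, 0.108]
tcp_rot: [-1.301, 1.156, 1.272]
ft_force: [0.7, 1.3, 1.0]
gripper_width: 0.129
```

Request:
drive_tool([
  {"translation":[0,0,0],"roll":0.13},
  {"translation":[0,0,0],"roll":0.26},
  {"translation":[0,0,0],"roll":0.39},
  {"translation":[0,0,0],"roll":0.52},
  {"translation":[0,0,0],"roll":0.6},
])

```text
t: 7.95
ee_pos: [0.5065, -0.3092, 0.108]
tcp_rot: [-0.847, 1.399, 0.821]
ft_force: [0.8, 0.2, 2.7]
gripper_width: 0.128
```

Request:
drive_tool([
  {"translation":[0,0,0],"roll":0.13},
  {"translation":[0,0,0],"roll":0.26},
  {"translation":[0,0,0],"roll":0.39},
  {"translation":[0,0,0],"roll":0.52},
  {"translation":[0,0,0],"roll":0.6},
])

```text
t: 8.45
ee_pos: [0.5066, -0.3093, 0.1079]
tcp_rot: [-0.377, 1.53, 0.356]
ft_force: [1.9, -0.5, 2.0]
gripper_width: 0.124
```

Request:
drive_tool([
  {"translation":[0,0,0],"roll":0.13},
  {"translation":[0,0,0],"roll":0.26},
  {"translation":[0,0,0],"roll":0.39},
  {"translation":[0,0,0],"roll":0.49},
  {"translation":[0,0,0],"roll":0.55},
])

```text
t: 8.95
ee_pos: [0.5068, -0.3094, 0.108]
tcp_rot: [0.058, 1.556, -0.075]
ft_force: [1.6, -2.2, 1.2]
gripper_width: 0.126
```

Run:
```python
from h import *
plan([.506,-.3095,.107],-.078+np.pi/2)
save('side','s2.png'); save('scene','c2.png')
for n in('side','scene'):
  for d in models.masks_of(n,'board')[:1]:
    m=d['region'].astype('uint8'); print(n,d['p'],m.sum()); 
    k=max(cv2.findContours(m,0,1)[0],key=cv2.contourArea); print(cv2.approxPolyDP(k,4,True)[:,0].tolist())
```

```text
t8.95 p [ 0.5068 -0.3094  0.108 ] a0 1.485 q1 -0.21 q6 -1.452 down [ 0.0128 -0.0114 -0.9999] -> tr [ 0.001  -0.0002 -0.0008] roll -0.008 F [ 1.6 -2.2  1.2] w 0.126
side 0.93 4501
[[328, 242], [259, 288], [303, 330], [336, 305], [344, 308], [348, 283], [337, 268], [337, 248]]
scene 0.96 2868
[[170, 185], [161, 204], [148, 211], [155, 217], [147, 238], [196, 242], [213, 190]]
```

Request:
drive_tool([
  {"translation":[0,0,0],"roll":0.0},
  {"translation":[0,0,0],"roll":0.0},
  {"translation":[-0.03,0,0],"roll":0.0},
  {"translation":[-0.06,0,0],"roll":0.0},
  {"translation":[-0.06,0,0],"roll":0.0},
], fingers=0.04)

```text
t: 9.65
ee_pos: [0.5077, -0.3097, 0.1733]
tcp_rot: [0.051, 1.549, -0.073]
ft_force: [0.8, 0.1, 0.7]
gripper_width: 0.47
```

Request:
drive_tool([
  {"translation":[0,0.05,0],"roll":0.0},
  {"translation":[0,0.05,0],"roll":0.0},
  {"translation":[0.05,0.05,0],"roll":0.0},
  {"translation":[0.08,0.05,0],"roll":0.0},
  {"translation":[0.08,0.05,0],"roll":0.0},
], fingers=0.0)

```text
t: 10.15
ee_pos: [0.5103, -0.2599, 0.0871]
tcp_rot: [0.054, 1.558, -0.071]
ft_force: [-0.7, 0.4, -0.0]
gripper_width: 0.002
```

Run:
```python
from h import *
plan([.512,-.255,.073])
```

```text
t10.15 p [ 0.5103 -0.2599  0.0871] a0 1.491 q1 -0.11 q6 -1.538 down [ 0.0112 -0.0116 -0.9999] -> tr [0.014  0.0052 0.0011] roll 0.000 F [-0.7  0.4 -0. ] w 0.002
```

Request:
drive_tool([
  {"translation":[0.004,0.004,0],"roll":0.0},
  {"translation":[0.008,0.004,0],"roll":0.0},
  {"translation":[0.011,0.004,0],"roll":0.0},
  {"translation":[0.013,0.004,0],"roll":0.0},
  {"translation":[0.013,0.004,0],"roll":0.0},
])

```text
t: 10.65
ee_pos: [0.5115, -0.2563, 0.0762]
tcp_rot: [0.053, 1.556, -0.071]
ft_force: [-2.3, 2.6, 5.0]
gripper_width: 0.001
```

Request:
drive_tool([
  {"translation":[0,0,0],"roll":0.0},
  {"translation":[0,0,0],"roll":0.0},
])

```text
t: 10.85
ee_pos: [0.512, -0.2565, 0.0772]
tcp_rot: [0.052, 1.554, -0.071]
ft_force: [-1.2, -0.1, -0.3]
gripper_width: 0.0
```

Request:
drive_tool([
  {"translation":[-0.015,0,0],"roll":0.0},
  {"translation":[-0.02,0.05,0],"roll":0.0},
  {"translation":[-0.015,0.1,0],"roll":0.0},
  {"translation":[-0.01,0.11,0],"roll":0.0},
  {"translation":[-0.01,0.11,0],"roll":0.0},
])

```text
t: 11.35
ee_pos: [0.5208, -0.1452, 0.0864]
tcp_rot: [0.05, 1.554, -0.069]
ft_force: [-0.8, -0.3, -0.9]
gripper_width: -0.002
```

Run:
```python
from h import *
plan([.5205,-.146,.074])
```

```text
t11.35 p [ 0.5208 -0.1452  0.0864] a0 1.495 q1 0.11 q6 -1.760 down [ 0.0155 -0.0127 -0.9998] -> tr [ 0.0124 -0.0007 -0.0004] roll 0.000 F [-0.8 -0.3 -0.9] w -0.002
```

Request:
drive_tool([
  {"translation":[0.004,0,0],"roll":0.0},
  {"translation":[0.008,0,0],"roll":0.0},
  {"translation":[0.011,0,0],"roll":0.0},
  {"translation":[0.0125,0,0],"roll":0.0},
  {"translation":[0.0125,0,0],"roll":0.0},
])

```text
t: 11.85
ee_pos: [0.5209, -0.1463, 0.0761]
tcp_rot: [0.05, 1.554, -0.07]
ft_force: [-8.0, 4.6, 13.0]
gripper_width: -0.001
```

Request:
drive_tool([
  {"translation":[0,0,0],"roll":0.0},
  {"translation":[0,0,0],"roll":0.0},
])

```text
t: 12.05
ee_pos: [0.521, -0.147, 0.0763]
tcp_rot: [0.051, 1.553, -0.071]
ft_force: [0.5, 0.2, 1.8]
gripper_width: 0.001
```

Request:
drive_tool([
  {"translation":[-0.05,0,0],"roll":-0.1},
  {"translation":[-0.1,0.02,-0.02],"roll":-0.25},
  {"translation":[-0.14,0.05,-0.05],"roll":-0.4},
  {"translation":[-0.18,0.08,-0.08],"roll":-0.55},
  {"translation":[-0.2,0.109,-0.109],"roll":-0.7},
], fingers=0.0854)

```text
t: 12.55
ee_pos: [0.4274, -0.0395, 0.2651]
tcp_rot: [-0.504, 1.502, 0.474]
ft_force: [0.9, 1.3, -0.3]
gripper_width: 0.846
```

Request:
drive_tool([
  {"translation":[0,0,0],"roll":-0.15},
  {"translation":[0,0,0],"roll":-0.3},
  {"translation":[0,0,0],"roll":-0.45},
  {"translation":[0,0,0],"roll":-0.6},
  {"translation":[0,0,0],"roll":-0.75},
])

```text
t: 13.05
ee_pos: [0.4274, -0.0397, 0.2646]
tcp_rot: [-1.083, 1.29, 1.047]
ft_force: [-0.6, 0.8, 0.7]
gripper_width: 1.0
```

Request:
drive_tool([
  {"translation":[0,0,0],"roll":-0.12},
  {"translation":[0,0,0],"roll":-0.15},
  {"translation":[0,0,0],"roll":-0.15},
])

```text
t: 13.35
ee_pos: [0.4274, -0.04, 0.2643]
tcp_rot: [-1.193, 1.228, 1.157]
ft_force: [0.2, 0.7, 0.4]
gripper_width: 1.0
```

Run:
```python
from h import *
plan([.423,-.04,.14],np.pi)
c=cam('wrist'); save('wrist','w2.png')
for t,z in (("ramekin_mid",.021),("jar_mid",.036)):
    for d in models.tip_of('wrist',t)[:2]: print(t,d,atz('wrist',d['at'],z,c))
    for d in models.masks_of('wrist',t)[:1]:
        k=max(cv2.findContours(d['region'].astype('uint8'),0,1)[0],key=cv2.contourArea); print(cv2.minEnclosingCircle(k),cv2.boundingRect(k),d['p'])
```

```text
t13.35 p [ 0.4274 -0.04    0.2643] a0 3.096 q1 0.40 q6 -0.442 down [ 0.0162 -0.0141 -0.9998] -> tr [0.1242 0.0065 0.0014] roll -0.046 F [0.2 0.7 0.4] w 1.000
ramekin_mid {'at': [250.6, 264.2], 'p': 0.75} [0.42618488 0.05278475 0.021     ]
((263.0, 250.5), 29.920827865600586) (237, 221, 54, 60) 0.58
((258.9761962890625, 173.59524536132812), 33.14728927612305) (228, 141, 63, 66) 0.8
```

View pics/w2.png

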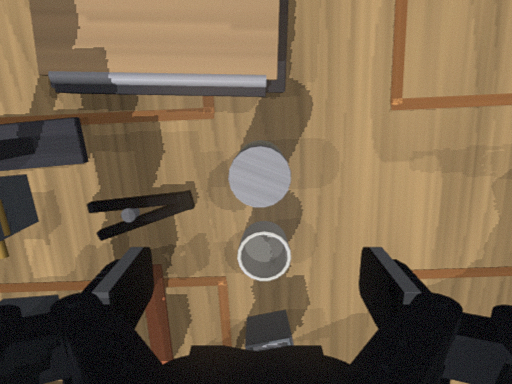

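Run:
```python
from h import *
c=cam('wrist')
print('jar',atz('wrist',(177,260),.072,c),'ram',atz('wrist',(256,264),.042,c))
j=atz('wrist',(177,260),.072,c); plan([j[0],j[1],.041],np.pi)
```

```text
jar [ 0.4266494  -0.04187392  0.072     ] ram [0.42642233 0.05017439 0.042     ]
 t13.60 p [ 0.4274 -0.0398  0.2646] a0 3.097 q1 0.40 q6 -0.441 down [ 0.0166 -0.014  -0.9998] -> tr [0.2235 0.0045 0.0008] roll -0.044 F [ 0.3  0.7 -0.7] w 0.998
```

Request:
drive_tool([
  {"translation":[0.05,0.004,0.001],"roll":-0.04},
  {"translation":[0.1,0.004,0.001],"roll":-0.04},
  {"translation":[0.15,0.004,0.001],"roll":-0.04},
  {"translation":[0.195,0.004,0.001],"roll":-0.04},
  {"translation":[0.21,0.004,0.001],"roll":-0.04},
])

```text
t: 14.1
ee_pos: [0.424, -0.0421, 0.0492]
tcp_rot: [-1.22, 1.216, 1.191]
ft_force: [-0.6, 0.1, -0.2]
gripper_width: 0.999
```

Run:
```python
from h import *
plan([.4258,-.0412,.041],np.pi)
```

```text
t14.10 p [ 0.424  -0.0421  0.0492] a0 3.136 q1 0.40 q6 -0.406 down [ 0.0094 -0.0148 -0.9998] -> tr [ 0.0082 -0.0017  0.001 ] roll -0.006 F [-0.6  0.1 -0.2] w 0.999
```

Request:
drive_tool([
  {"translation":[0.008,-0.0015,0.001],"roll":0},
  {"translation":[0.008,-0.0015,0.001],"roll":0},
  {"translation":[0.008,-0.0015,0.001],"roll":0},
])

```text
t: 14.4
ee_pos: [0.4263, -0.0411, 0.0424]
tcp_rot: [-1.221, 1.215, 1.19]
ft_force: [0.2, -1.0, 1.2]
gripper_width: 1.002
```

Request:
drive_tool([
  {"translation":[0,0,0],"roll":0},
  {"translation":[0,0,0],"roll":0},
  {"translation":[0,0,0],"roll":0},
  {"translation":[0,0,0],"roll":0},
  {"translation":[0,0,0],"roll":0},
], fingers=0.03)

```text
t: 14.9
ee_pos: [0.4273, -0.0409, 0.0441]
tcp_rot: [-1.222, 1.213, 1.188]
ft_force: [-1.0, 0.6, 5.5]
gripper_width: 0.654
```

Run:
```python
from h import *
plan([.569,-.209,.16],np.pi)
```

```text
t14.90 p [ 0.4273 -0.0409  0.0441] a0 3.136 q1 0.40 q6 -0.407 down [ 0.0135 -0.0145 -0.9998] -> tr [-0.1115 -0.1442 -0.169 ] roll -0.006 F [-1.   0.6  5.5] w 0.654
```

Request:
drive_tool([
  {"translation":[-0.04,0,0],"roll":0},
  {"translation":[-0.08,0,0],"roll":0},
  {"translation":[-0.112,-0.02,-0.02],"roll":0},
  {"translation":[-0.112,-0.05,-0.055],"roll":0},
  {"translation":[-0.112,-0.08,-0.09],"roll":0},
])

```text
t: 15.4
ee_pos: [0.5068, -0.1303, 0.1603]
tcp_rot: [-1.224, 1.208, 1.187]
ft_force: [0.2, 1.3, -2.6]
gripper_width: 0.654
```

Run:
```python
from h import *
plan([.569,-.209,.13],np.pi)
```

```text
t15.40 p [ 0.5068 -0.1303  0.1603] a0 3.137 q1 0.14 q6 -0.150 down [ 0.0172 -0.0133 -0.9998] -> tr [ 0.0324 -0.062  -0.078 ] roll -0.004 F [ 0.2  1.3 -2.6] w 0.654
```

Request:
drive_tool([
  {"translation":[0,-0.03,-0.035],"roll":0},
  {"translation":[0.01,-0.05,-0.065],"roll":0},
  {"translation":[0.03,-0.062,-0.078],"roll":0},
  {"translation":[0.04,-0.062,-0.078],"roll":0},
  {"translation":[0.04,-0.062,-0.078],"roll":0},
])

```text
t: 15.9
ee_pos: [0.5678, -0.2089, 0.1194]
tcp_rot: [-1.22, 1.212, 1.191]
ft_force: [-0.3, 0.7, -2.2]
gripper_width: 0.65
```

Run:
```python
from h import *
plan([.569,-.209,.096],np.pi)
```

```text
t15.90 p [ 0.5678 -0.2089  0.1194] a0 3.136 q1 -0.02 q6 0.007 down [ 0.0122 -0.012  -0.9999] -> tr [ 0.0235 -0.0009  0.0002] roll -0.005 F [-0.3  0.7 -2.2] w 0.650
```

Request:
drive_tool([
  {"translation":[0.01,0,0],"roll":0},
  {"translation":[0.018,0,0],"roll":0},
  {"translation":[0.022,0,0],"roll":0},
  {"translation":[0.024,0,0],"roll":0},
  {"translation":[0.024,0,0],"roll":0},
])

```text
t: 16.4
ee_pos: [0.5682, -0.209, 0.0958]
tcp_rot: [-1.221, 1.211, 1.191]
ft_force: [0.6, -0.6, -3.0]
gripper_width: 0.656
```

Request:
drive_tool([
  {"translation":[0,0,0],"roll":0},
  {"translation":[0,0,0],"roll":0},
])

```text
t: 16.6
ee_pos: [0.5684, -0.209, 0.0964]
tcp_rot: [-1.221, 1.21, 1.19]
ft_force: [-0.0, 0.0, -3.2]
gripper_width: 0.648
```

Request:
drive_tool([
  {"translation":[0.001,0,0],"roll":0},
  {"translation":[0.002,0,0],"roll":0},
  {"translation":[0.0025,0,0],"roll":0},
  {"translation":[0.0025,0,0],"roll":0},
])

```text
t: 17.0
ee_pos: [0.5687, -0.2091, 0.0954]
tcp_rot: [-1.222, 1.21, 1.189]
ft_force: [-3.3, 2.5, 4.8]
gripper_width: 0.653
```

Request:
drive_tool([
  {"translation":[0,0,0],"roll":0},
  {"translation":[0,0,0],"roll":0},
  {"translation":[0,0,0],"roll":0},
  {"translation":[0,0,0],"roll":0},
], fingers=0.083)

```text
t: 17.4
ee_pos: [0.5687, -0.2092, 0.0953]
tcp_rot: [-1.222, 1.21, 1.189]
ft_force: [0.9, 0.0, -1.0]
gripper_width: 0.97
```

Run:
```python
from h import *
plan([.4264,.0505,.2],np.pi)
```

```text
t17.40 p [ 0.5687 -0.2092  0.0953] a0 3.137 q1 -0.02 q6 0.007 down [ 0.0146 -0.013  -0.9998] -> tr [-0.1102  0.1419  0.2577] roll -0.004 F [ 0.9  0.  -1. ] w 0.970
```

Jar set down. Up, then over to the ramekin.

Request:
drive_tool([
  {"translation":[-0.04,0,0],"roll":0},
  {"translation":[-0.085,0,0],"roll":0},
  {"translation":[-0.11,0.02,0.03],"roll":0},
  {"translation":[-0.11,0.045,0.07],"roll":0},
  {"translation":[-0.11,0.07,0.11],"roll":0},
], fingers=0.0854)

```text
t: 17.9
ee_pos: [0.4971, -0.0967, 0.2035]
tcp_rot: [-1.222, 1.209, 1.187]
ft_force: [0.1, 1.2, 0.1]
gripper_width: 1.002
```

Request:
drive_tool([
  {"translation":[0,0.024,0.044],"roll":0},
  {"translation":[0,0.048,0.088],"roll":0},
  {"translation":[0,0.06,0.11],"roll":0},
  {"translation":[0,0.06,0.11],"roll":0},
])

```text
t: 18.3
ee_pos: [0.4369, 0.016, 0.2016]
tcp_rot: [-1.224, 1.205, 1.189]
ft_force: [-0.4, -0.2, 0.1]
gripper_width: 0.996
```

Run:
```python
from h import *
c=cam('wrist'); 
save('wrist','w3.png')
for d in models.tip_of('wrist','ramekin_mid')[:2]: print(d,atz('wrist',d['at'],.021,c))
save('side','s3.png')
for d in models.tip_of('side','ramekin_mid')[:2]+models.tip_of('side','jar_mid')[:2]: print(d,atz('side',d['at'],.021),atz('side',d['at'],.087))
plan([.4264,.0505,.036],np.pi)
```

```text
{'at': [222.0, 273.9], 'p': 0.67} [0.42356547 0.05359187 0.021     ]
{'at': [248.3, 213.6], 'p': 0.74} [0.43216455 0.05505413 0.021     ] [0.39171502 0.00166697 0.087     ]
{'at': [260.2, 333.2], 'p': 0.86} [ 0.60982624 -0.17593732  0.021     ] [ 0.55490877 -0.21051361  0.087     ]
{'at': [161.1, 308.9], 'p': 0.73} [0.89018491 0.13900721 0.021     ] [0.81243633 0.0787833  0.087     ]
 t18.55 p [0.4381 0.0129 0.201 ] a0 3.134 q1 0.51 q6 -0.518 down [ 0.0158 -0.013  -0.9998] -> tr [0.1643 0.0146 0.0396] roll -0.007 F [ 0.5  0.4 -0. ] w 0.995
```

View pics/s3.png

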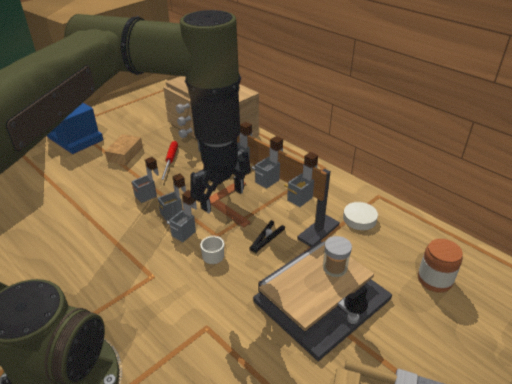

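Request:
drive_tool([
  {"translation":[0,0.0145,0.0395],"roll":0},
  {"translation":[0.04,0.0145,0.0395],"roll":0},
  {"translation":[0.085,0.0145,0.0395],"roll":0},
  {"translation":[0.13,0.0145,0.0395],"roll":0},
  {"translation":[0.15,0.0145,0.0395],"roll":0},
])

```text
t: 19.05
ee_pos: [0.4243, 0.0488, 0.0455]
tcp_rot: [-1.218, 1.218, 1.188]
ft_force: [-0.7, -0.3, -0.2]
gripper_width: 0.998
```

Run:
```python
from h import *
plan([.4262,.0508,.036],np.pi)
```

```text
t19.05 p [0.4243 0.0488 0.0455] a0 3.132 q1 0.61 q6 -0.623 down [ 0.0096 -0.0154 -0.9998] -> tr [ 0.0095 -0.0018  0.0022] roll -0.010 F [-0.7 -0.3 -0.2] w 0.998
```

Request:
drive_tool([
  {"translation":[0.009,-0.0015,0.002],"roll":0},
  {"translation":[0.009,-0.0015,0.002],"roll":0},
  {"translation":[0.009,-0.0015,0.002],"roll":0},
])

```text
t: 19.35
ee_pos: [0.4268, 0.0505, 0.0377]
tcp_rot: [-1.218, 1.217, 1.186]
ft_force: [1.0, -0.6, 0.7]
gripper_width: 1.001
```

Request:
drive_tool([
  {"translation":[0,0,0],"roll":0},
  {"translation":[0,0,0],"roll":0},
  {"translation":[0,0,0],"roll":0},
  {"translation":[0,0,0],"roll":0},
  {"translation":[0,0,0],"roll":0},
], fingers=0.03)

```text
t: 19.85
ee_pos: [0.4279, 0.0509, 0.0398]
tcp_rot: [-1.219, 1.214, 1.185]
ft_force: [-1.2, -0.3, 4.9]
gripper_width: 0.651
```

Run:
```python
from h import *
plan([.4597,-.2005,.16],np.pi)
```

```text
t19.85 p [0.4279 0.0509 0.0398] a0 3.132 q1 0.61 q6 -0.625 down [ 0.014  -0.0145 -0.9998] -> tr [-0.1161 -0.036  -0.2528] roll -0.010 F [-1.2 -0.3  4.9] w 0.651
```

Request:
drive_tool([
  {"translation":[-0.04,0,0],"roll":0},
  {"translation":[-0.08,0,0],"roll":0},
  {"translation":[-0.115,-0.005,-0.025],"roll":0},
  {"translation":[-0.115,-0.01,-0.07],"roll":0},
  {"translation":[-0.115,-0.015,-0.11],"roll":0},
])

```text
t: 20.35
ee_pos: [0.4408, -0.0583, 0.1588]
tcp_rot: [-1.221, 1.209, 1.184]
ft_force: [0.9, 1.1, -2.3]
gripper_width: 0.656
```

Request:
drive_tool([
  {"translation":[0,-0.005,-0.045],"roll":0},
  {"translation":[0,-0.01,-0.09],"roll":0},
  {"translation":[0,-0.015,-0.12],"roll":0},
  {"translation":[0,-0.02,-0.14],"roll":0},
  {"translation":[0,-0.02,-0.14],"roll":0},
])

```text
t: 20.85
ee_pos: [0.4596, -0.2005, 0.1611]
tcp_rot: [-1.219, 1.211, 1.181]
ft_force: [0.6, -0.4, -2.0]
gripper_width: 0.648
```

Run:
```python
from h import *
plan([.4597,-.2005,.096],np.pi)
```

```text
t20.85 p [ 0.4596 -0.2005  0.1611] a0 3.130 q1 0.00 q6 -0.014 down [ 0.0179 -0.0133 -0.9998] -> tr [0.0651 0.0011 0.0008] roll -0.011 F [ 0.6 -0.4 -2. ] w 0.648
```

Request:
drive_tool([
  {"translation":[0.03,0.001,0],"roll":0},
  {"translation":[0.05,0.001,0],"roll":0},
  {"translation":[0.06,0.001,0],"roll":0},
  {"translation":[0.065,0.001,0],"roll":0},
  {"translation":[0.065,0.001,0],"roll":0},
])

```text
t: 21.35
ee_pos: [0.46, -0.201, 0.0964]
tcp_rot: [-1.22, 1.211, 1.182]
ft_force: [0.4, 1.2, -0.9]
gripper_width: 0.653
```

Request:
drive_tool([
  {"translation":[0.002,0,0],"roll":0},
  {"translation":[0.004,0,0],"roll":0},
  {"translation":[0.0055,0,0],"roll":0},
  {"translation":[0.0055,0,0],"roll":0},
])

```text
t: 21.75
ee_pos: [0.4602, -0.201, 0.0911]
tcp_rot: [-1.22, 1.21, 1.181]
ft_force: [-1.2, -0.2, -1.3]
gripper_width: 0.651
```

Request:
drive_tool([
  {"translation":[0.001,0,0],"roll":0},
  {"translation":[0.002,0,0],"roll":0},
  {"translation":[0.002,0,0],"roll":0},
])

```text
t: 22.05
ee_pos: [0.4605, -0.2013, 0.0909]
tcp_rot: [-1.221, 1.21, 1.181]
ft_force: [-4.4, 2.5, 9.4]
gripper_width: 0.652
```

Request:
drive_tool([
  {"translation":[0,0,0],"roll":0},
  {"translation":[0,0,0],"roll":0},
  {"translation":[0,0,0],"roll":0},
  {"translation":[0,0,0],"roll":0},
], fingers=0.083)

```text
t: 22.45
ee_pos: [0.4603, -0.2013, 0.0907]
tcp_rot: [-1.221, 1.211, 1.181]
ft_force: [0.7, -0.0, 0.6]
gripper_width: 0.974
```

Request:
drive_tool([
  {"translation":[-0.04,0,0],"roll":0},
  {"translation":[-0.09,0,0],"roll":0},
  {"translation":[-0.14,0,0],"roll":0},
  {"translation":[-0.18,0,0],"roll":0},
  {"translation":[-0.2,0.0,0],"roll":0},
])

```text
t: 22.95
ee_pos: [0.4571, -0.1989, 0.2952]
tcp_rot: [-1.224, 1.208, 1.176]
ft_force: [0.7, 0.1, -0.8]
gripper_width: 0.968
```

Run:
```python
from h import *
plan([.60,.05,.33],np.pi+.054)
```

```text
t22.95 p [ 0.4571 -0.1989  0.2952] a0 3.131 q1 0.01 q6 -0.015 down [ 0.0245 -0.0158 -0.9996] -> tr [-0.0352 -0.1411  0.2499] roll -0.065 F [ 0.7  0.1 -0.8] w 0.968
```

Request:
drive_tool([
  {"translation":[-0.02,-0.02,0.04],"roll":-0.03},
  {"translation":[-0.03,-0.045,0.085],"roll":-0.065},
  {"translation":[-0.035,-0.07,0.13],"roll":-0.065},
  {"translation":[-0.035,-0.095,0.175],"roll":-0.065},
  {"translation":[-0.035,-0.12,0.22],"roll":-0.065},
])

```text
t: 23.45
ee_pos: [0.5755, 0.0154, 0.33]
tcp_rot: [-1.273, 1.177, 1.223]
ft_force: [1.4, -0.3, -0.3]
gripper_width: 0.968
```

Request:
drive_tool([
  {"translation":[0,0,0],"roll":0},
  {"translation":[0,0,0],"roll":0},
])

```text
t: 23.65
ee_pos: [0.5758, 0.0166, 0.3289]
tcp_rot: [-1.274, 1.178, 1.225]
ft_force: [-0.4, -0.3, 0.7]
gripper_width: 0.975
```

Run:
```python
from h import *
c=cam('wrist'); save('wrist','w4.png'); plan([.58,.15,.33],np.pi+.054)
for d in models.tip_of('wrist','hung1_cap'): print('hung',np.round(d['at'],1),round(d['p'],2),atz('wrist',d['at'],.214,c).round(4))
for d in models.tip_of('wrist','rail_top'): print('rail',np.round(d['at'],1),round(d['p'],2),atz('wrist',d['at'],.2,c).round(4))
```

```text
t23.70 p [0.5755 0.0155 0.3297] a0 -3.086 q1 0.39 q6 -0.331 down [ 0.0247 -0.0161 -0.9996] -> tr [-0.0023 -0.0119  0.134 ] roll 0.001 F [-0.  -0.8  2. ] w 0.971
hung [113.  126.5] 0.78 [ 0.6672 -0.0395  0.214 ]
rail [316.7 150.3] 0.97 [0.659  0.1224 0.2   ]
```

View pics/w4.png

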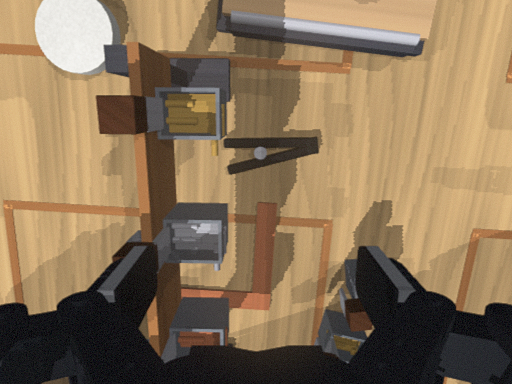

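Run:
```python
import cv2,numpy as np
a=cv2.imread('pics/w4.png').astype(int)
for r in (65,160,175,190):
    print(r,[tuple(x[::-1]) for x in a[r-1:r+2,124:184:2].mean(0).astype(int).tolist()])
```

```text
65 [(78, 78, 83), (80, 79, 85), (106, 80, 61), (116, 80, 54), (113, 78, 53), (115, 78, 53), (113, 79, 52), (115, 81, 53), (81, 58, 37), (79, 58, 41), (79, 56, 38), (83, 61, 42), (76, 56, 37), (77, 58, 37), (77, 54, 39), (78, 56, 38), (80, 59, 41), (79, 58, 41), (74, 53, 37), (77, 55, 36), (86, 64, 43), (80, 57, 38), (83, 60, 42), (62, 51, 43), (69, 64, 64), (81, 79, 81), (72, 67, 68), (71, 66, 65), (71, 65, 65), (66, 62, 61)]
160 [(171, 142, 101), (172, 143, 101), (173, 144, 102), (169, 140, 97), (168, 141, 99), (175, 145, 102), (179, 124, 78), (182, 126, 80), (181, 125, 79), (179, 123, 76), (183, 125, 78), (134, 92, 57), (72, 51, 35), (81, 59, 39), (81, 54, 35), (78, 60, 35), (78, 56, 34), (80, 58, 39), (81, 59, 38), (80, 58, 40), (78, 57, 36), (83, 62, 42), (84, 63, 44), (84, 59, 39), (85, 61, 41), (116, 90, 63), (175, 145, 103), (158, 131, 91), (166, 139, 97), (169, 140, 100)]
175 [(174, 145, 102), (178, 148, 104), (176, 146, 104), (173, 144, 102), (170, 140, 99), (179, 148, 106), (180, 140, 97), (178, 122, 78), (179, 123, 76), (179, 124, 79), (179, 123, 78), (182, 125, 79), (81, 58, 37), (76, 52, 35), (83, 59, 34), (83, 61, 41), (82, 61, 39), (79, 57, 35), (81, 58, 39), (80, 58, 39), (82, 59, 37), (82, 60, 41), (81, 59, 37), (82, 61, 41), (86, 64, 42), (89, 64, 44), (188, 154, 109), (180, 148, 104), (199, 165, 117), (202, 167, 118)]
190 [(174, 144, 103), (176, 147, 101), (174, 144, 102), (172, 143, 102), (171, 141, 99), (168, 137, 96), (168, 140, 99), (180, 129, 84), (180, 124, 78), (182, 126, 80), (183, 126, 82), (183, 127, 82), (136, 94, 59), (74, 53, 34), (80, 60, 41), (84, 59, 38), (81, 59, 36), (80, 56, 40), (79, 54, 38), (81, 59, 40), (81, 60, 41), (80, 56, 39), (84, 60, 39), (82, 62, 40), (84, 62, 41), (82, 58, 40), (178, 147, 104), (197, 164, 117), (203, 167, 119), (205, 170, 120)]
```

Run:
```python
from h import *
c=cam('wrist')
P=np.array([atz('wrist',x,.2,c) for x in [(65,133.5),(160,141),(175,142.2),(190,143.2)]]); print(P.round(4)); f=np.polyfit(P[:,1],P[:,0],1)
print('slope',f, [np.polyval(f,y).round(4) for y in (.016,.1225,.23)])
w=[np.linalg.norm(atz('wrist',(65,a),.2,c)-atz('wrist',(65,b),.2,c)) for a,b in[(127.5,139.5)]];print(w)
```

```text
[[ 0.6669 -0.0736  0.2   ]
 [ 0.6636 -0.0082  0.2   ]
 [ 0.663   0.0029  0.2   ]
 [ 0.6626  0.0143  0.2   ]]
slope [-0.04905438  0.66323601] [np.float64(0.6625), np.float64(0.6572), np.float64(0.652)]
[np.float64(0.008290197783712535)]
```

Request:
drive_tool([
  {"translation":[0,0.025,0.04],"roll":0},
  {"translation":[0,0.053,0.08],"roll":0},
  {"translation":[0,0.08,0.12],"roll":0},
  {"translation":[0,0.1,0.15],"roll":0},
  {"translation":[0,0.107,0.161],"roll":0},
], fingers=0.05)

```text
t: 24.3
ee_pos: [0.4582, 0.1702, 0.3261]
tcp_rot: [-1.273, 1.173, 1.222]
ft_force: [0.6, -0.0, 0.0]
gripper_width: 0.588
```

Request:
drive_tool([
  {"translation":[0,0,0],"roll":0},
  {"translation":[0,0,0],"roll":0},
])

```text
t: 24.5
ee_pos: [0.4584, 0.1693, 0.3269]
tcp_rot: [-1.272, 1.172, 1.221]
ft_force: [0.3, 0.8, 0.7]
gripper_width: 0.586
```

Run:
```python
from h import *
c=cam('wrist'); im=save('wrist','w5.png'); plan([.4559,.1737,.2],np.pi)
for d in models.tip_of('wrist','caddy1_cap'): print(np.round(d['at'],1),round(d['p'],2),atz('wrist',d['at'],.099,c).round(4))
cv2.imwrite('pics/w5b.png',cv2.resize(cv2.imread('pics/w5.png')[100:384,130:400],None,fx=2.9,fy=2.1,interpolation=cv2.INTER_CUBIC))
```

```text
t24.55 p [0.4587 0.1691 0.3266] a0 -3.088 q1 0.79 q6 -0.729 down [ 0.0286 -0.0132 -0.9995] -> tr [0.1264 0.006  0.0066] roll 0.053 F [ 1.2 -0.3 -0.2] w 0.587
[243.8 235.2] 0.71 [0.4827 0.2488 0.099 ]
```

View pics/w5b.png

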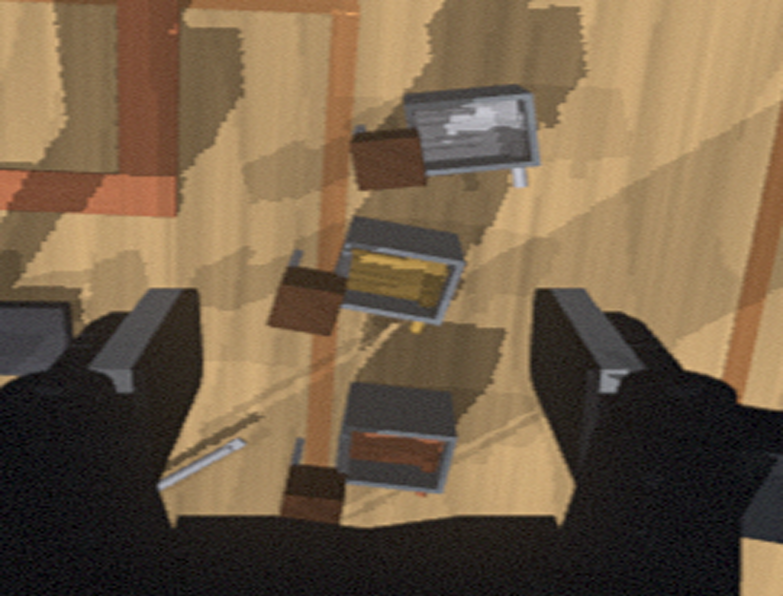

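Run:
```python
from h import *
c=cam('wrist'); f=lambda x,y,z:atz('wrist',(100+y/2.1,130+x/2.9),z,c)
for n,a,b,z in [('C',(404,96),(530,86),.055),('C',(418,172),(540,165),.055),('B',(345,247),(462,265),.055),('B',(338,310),(440,323),.055),('Bbot',(362,217),(462,238),0),('A',(340,434),(456,432),.055),('A',(340,482),(444,492),.055),('Abot',(350,383),(452,393),0)]:
    p,q=f(*a,z),f(*b,z); d=p-q; print(n,p.round(4),q.round(4),'L %.4f yaw %.3f'%(np.hypot(*d[:2]),np.arctan2(d[1],d[0])))
for n,P in (('C',(.4559,.1737,.113)),('B',(.4816,.2487,.113)),('A',(.4745,.3663,.113))): r,cc=proj('wrist',P,c); print(n,'captop proj crop',(cc-130)*2.9,(r-100)*2.1)
```

```text
C [0.452  0.1461 0.055 ] [0.404  0.1382 0.055 ] L 0.0487 yaw 0.164
C [0.4439 0.1873 0.055 ] [0.3961 0.1806 0.055 ] L 0.0483 yaw 0.139
B [0.4708 0.2322 0.055 ] [0.4224 0.24   0.055 ] L 0.0491 yaw -0.159
B [0.472  0.2706 0.055 ] [0.4289 0.2759 0.055 ] L 0.0434 yaw -0.124
Bbot [0.4656 0.2298 0.    ] [0.4186 0.2409 0.    ] L 0.0483 yaw -0.233
A [0.4674 0.351  0.055 ] [0.4169 0.3461 0.055 ] L 0.0507 yaw 0.096
A [0.4659 0.3842 0.055 ] [0.4192 0.388  0.055 ] L 0.0469 yaw -0.080
Abot [ 0.4655  0.3467 -0.    ] [0.4152 0.3508 0.    ] L 0.0505 yaw -0.082
C captop proj crop 389.3153141840985 168.25642628509195
B captop proj crop 305.1901556973826 314.11163760814594
A captop proj crop 312.15939157328785 519.7067092923617
```

Request:
drive_tool([
  {"translation":[0.05,0.004,0.006],"roll":-0.117},
  {"translation":[0.1,0.004,0.006],"roll":-0.117},
  {"translation":[0.15,0.004,0.006],"roll":-0.117},
  {"translation":[0.18,0.004,0.006],"roll":-0.117},
])

```text
t: 25.0
ee_pos: [0.4587, 0.1704, 0.1417]
tcp_rot: [-1.356, 1.122, 1.306]
ft_force: [-0.3, 0.9, -0.4]
gripper_width: 0.584
```

Request:
drive_tool([
  {"translation":[0,0,0],"roll":0},
])

```text
t: 25.1
ee_pos: [0.4573, 0.1681, 0.137]
tcp_rot: [-1.354, 1.131, 1.308]
ft_force: [-0.4, -1.1, 0.8]
gripper_width: 0.59
```

Run:
```python
from h import *
plan([.4559,.1725,.106],np.pi+.17)
c=cam('wrist'); im=save('wrist','w6.png')
cv2.imwrite('pics/w6b.png',cv2.resize(cv2.imread('pics/w6.png')[150:350,130:400],None,fx=2.5,fy=2.5))
```

```text
t25.10 p [0.4573 0.1681 0.137 ] a0 -2.976 q1 0.79 q6 -0.625 down [ 0.0171 -0.0208 -0.9996] -> tr [0.0308 0.0011 0.0053] roll -0.004 F [-0.4 -1.1  0.8] w 0.590
```

View pics/w6b.png

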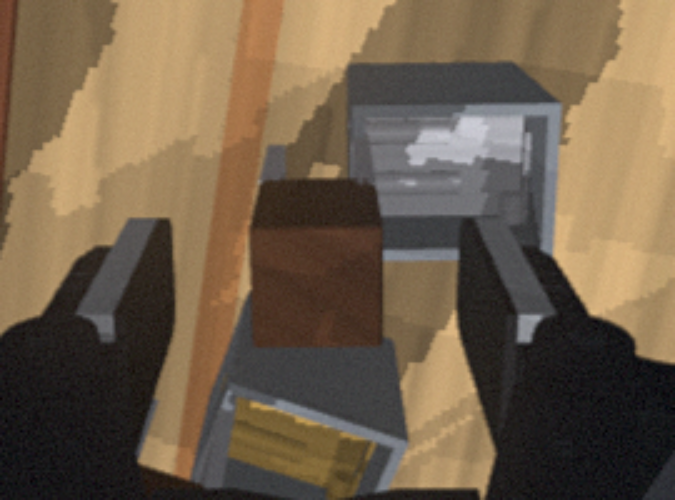

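Run:
```python
from h import *
k=atz('wrist',(264.4,256.8),.113); print(k); plan([k[0],k[1],.106],np.pi+.17)
```

```text
[0.45722617 0.17298968 0.113     ]
 t25.15 p [0.4582 0.1685 0.1394] a0 -2.976 q1 0.79 q6 -0.625 down [ 0.0198 -0.0197 -0.9996] -> tr [0.0333 0.0007 0.0054] roll -0.004 F [-0.4 -0.2  0.7] w 0.587
```

Request:
drive_tool([
  {"translation":[0.01,0.0005,0.005],"roll":0},
  {"translation":[0.022,0.0005,0.005],"roll":0},
  {"translation":[0.033,0.0005,0.005],"roll":0},
  {"translation":[0.033,0.0005,0.005],"roll":0},
])

```text
t: 25.55
ee_pos: [0.4569, 0.1724, 0.1047]
tcp_rot: [-1.355, 1.131, 1.307]
ft_force: [0.1, -0.3, -0.6]
gripper_width: 0.586
```

Request:
drive_tool([
  {"translation":[0,0,0],"roll":0},
  {"translation":[0,0,0],"roll":0},
  {"translation":[0,0,0],"roll":0},
  {"translation":[0,0,0],"roll":0},
  {"translation":[0,0,0],"roll":0},
], fingers=0.0)

```text
t: 26.05
ee_pos: [0.4572, 0.1725, 0.1055]
tcp_rot: [-1.355, 1.13, 1.307]
ft_force: [-0.4, -0.9, 5.0]
gripper_width: 0.274
```

Run:
```python
from h import *
plan([.457,.173,.30],np.pi+.049)
```

```text
t26.05 p [0.4572 0.1725 0.1055] a0 -2.976 q1 0.79 q6 -0.635 down [ 0.0187 -0.0205 -0.9996] -> tr [-0.1944 -0.0028 -0.004 ] roll 0.117 F [-0.4 -0.9  5. ] w 0.274
```

Request:
drive_tool([
  {"translation":[-0.04,0,0],"roll":0},
  {"translation":[-0.09,0,0],"roll":0},
  {"translation":[-0.14,0,0],"roll":0.05},
  {"translation":[-0.185,0,0],"roll":0.117},
  {"translation":[-0.194,-0.002,-0.004],"roll":0.117},
])

```text
t: 26.55
ee_pos: [0.4573, 0.1734, 0.3054]
tcp_rot: [-1.268, 1.179, 1.217]
ft_force: [-0.8, -0.2, -2.2]
gripper_width: 0.272
```

Run:
```python
from h import *
plan([.59,.016,.30],np.pi+.049)
```

```text
t26.55 p [0.4573 0.1734 0.3054] a0 -3.094 q1 0.80 q6 -0.746 down [ 0.0261 -0.0155 -0.9995] -> tr [ 0.0113 -0.1249 -0.1634] roll -0.002 F [-0.8 -0.2 -2.2] w 0.272
```

Request:
drive_tool([
  {"translation":[0.01,-0.028,-0.037],"roll":0},
  {"translation":[0.01,-0.056,-0.074],"roll":0},
  {"translation":[0.01,-0.085,-0.11],"roll":0},
  {"translation":[0.011,-0.11,-0.145],"roll":0},
  {"translation":[0.011,-0.125,-0.163],"roll":0},
])

```text
t: 27.05
ee_pos: [0.5912, 0.0139, 0.2979]
tcp_rot: [-1.266, 1.183, 1.218]
ft_force: [0.2, 0.1, -2.3]
gripper_width: 0.268
```

Request:
drive_tool([
  {"translation":[0,0,0],"roll":0},
  {"translation":[0,0,0],"roll":0},
])

```text
t: 27.25
ee_pos: [0.5912, 0.0134, 0.2957]
tcp_rot: [-1.263, 1.186, 1.219]
ft_force: [-0.8, 0.2, -2.5]
gripper_width: 0.274
```

Run:
```python
from h import *
plan([.664,.016,.275],np.pi+.049)
```

```text
t27.25 p [0.5912 0.0134 0.2957] a0 -3.097 q1 0.37 q6 -0.328 down [ 0.0199 -0.0164 -0.9997] -> tr [ 0.0221 -0.0724 -0.0003] roll -0.005 F [-0.8  0.2 -2.5] w 0.274
```

Request:
drive_tool([
  {"translation":[0.005,-0.025,0],"roll":0},
  {"translation":[0.012,-0.05,0],"roll":0},
  {"translation":[0.02,-0.068,0],"roll":0},
  {"translation":[0.022,-0.0724,0],"roll":0},
  {"translation":[0.022,-0.0724,0],"roll":0},
])

```text
t: 27.75
ee_pos: [0.6636, 0.0172, 0.2739]
tcp_rot: [-1.263, 1.187, 1.221]
ft_force: [0.1, -0.0, -2.1]
gripper_width: 0.269
```

Request:
drive_tool([
  {"translation":[0,0,0],"roll":0},
  {"translation":[0,0,0],"roll":0},
])

```text
t: 27.95
ee_pos: [0.663, 0.0176, 0.275]
tcp_rot: [-1.264, 1.185, 1.221]
ft_force: [-0.0, 0.2, -2.9]
gripper_width: 0.273
```

Run:
```python
from h import *
plan([.664,.0162,.235],np.pi+.049)
c=cam('wrist'); im=save('wrist','w7.png'); 
cv2.imwrite('pics/w7b.png',cv2.resize(cv2.imread('pics/w7.png')[60:360,130:400],None,fx=2,fy=2))
```

```text
t27.95 p [0.663  0.0176 0.275 ] a0 -3.095 q1 0.34 q6 -0.290 down [ 0.0192 -0.0161 -0.9997] -> tr [ 0.04   -0.0002 -0.0008] roll -0.003 F [-0.   0.2 -2.9] w 0.273
```

View pics/w7b.png

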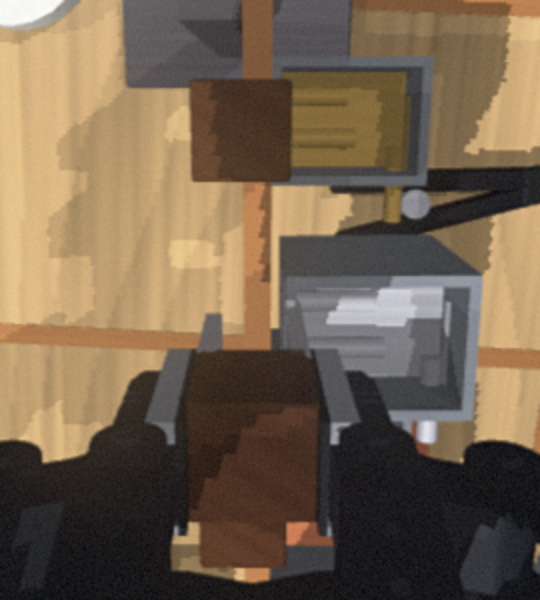

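Request:
drive_tool([
  {"translation":[0.015,0,0],"roll":0},
  {"translation":[0.03,0,-0.001],"roll":0},
  {"translation":[0.042,0,-0.001],"roll":0},
  {"translation":[0.05,0,-0.001],"roll":0},
  {"translation":[0.05,0,-0.001],"roll":0},
])

```text
t: 28.5
ee_pos: [0.6635, 0.0156, 0.223]
tcp_rot: [-1.263, 1.188, 1.223]
ft_force: [-0.1, 0.8, -1.7]
gripper_width: 0.271
```

Request:
drive_tool([
  {"translation":[0,0,0],"roll":0},
  {"translation":[0.002,0,0],"roll":0},
  {"translation":[0.003,0,0],"roll":0},
  {"translation":[0.003,0,0],"roll":0},
])

```text
t: 28.9
ee_pos: [0.6637, 0.0155, 0.2205]
tcp_rot: [-1.263, 1.187, 1.222]
ft_force: [-0.3, -0.3, -1.8]
gripper_width: 0.279
```

Request:
drive_tool([
  {"translation":[0.001,0,0],"roll":0},
  {"translation":[0.002,0,0],"roll":0},
  {"translation":[0.002,0,0],"roll":0},
  {"translation":[0.002,0,0],"roll":0},
])

```text
t: 29.3
ee_pos: [0.6638, 0.0154, 0.2204]
tcp_rot: [-1.265, 1.186, 1.221]
ft_force: [-3.8, 1.5, 5.2]
gripper_width: 0.274
```

Request:
drive_tool([
  {"translation":[0,0,0],"roll":0},
  {"translation":[0,0,0],"roll":0},
  {"translation":[0,0,0],"roll":0},
], fingers=0.045)

```text
t: 29.6
ee_pos: [0.6638, 0.0154, 0.2201]
tcp_rot: [-1.264, 1.186, 1.221]
ft_force: [-0.0, 0.4, -0.3]
gripper_width: 0.528
```

Run:
```python
from h import *
plan([.60,.10,.30],np.pi-.16)
```

```text
t29.60 p [0.6638 0.0154 0.2201] a0 -3.095 q1 0.33 q6 -0.289 down [ 0.019  -0.0166 -0.9997] -> tr [-0.0825  0.0584  0.086 ] roll 0.206 F [-0.   0.4 -0.3] w 0.528
```

Request:
drive_tool([
  {"translation":[-0.03,0,0],"roll":0},
  {"translation":[-0.07,0,0],"roll":0},
  {"translation":[-0.08,0.02,0.02],"roll":0.07},
  {"translation":[-0.08,0.05,0.055],"roll":0.14},
  {"translation":[-0.08,0.08,0.09],"roll":0.206},
])

```text
t: 30.1
ee_pos: [0.5776, 0.1035, 0.2969]
tcp_rot: [-1.107, 1.278, 1.066]
ft_force: [0.9, 1.7, 0.4]
gripper_width: 0.53
```

Run:
```python
from h import *
plan([.482,.244,.27],np.pi-.16)
```

```text
t30.10 p [0.5776 0.1035 0.2969] a0 2.977 q1 0.53 q6 -0.694 down [ 0.0191 -0.0164 -0.9997] -> tr [0.0227 0.1178 0.1233] roll -0.004 F [0.9 1.7 0.4] w 0.530
```

Request:
drive_tool([
  {"translation":[0,0.035,0.035],"roll":0},
  {"translation":[0.01,0.07,0.072],"roll":0},
  {"translation":[0.02,0.105,0.108],"roll":0},
  {"translation":[0.06,0.118,0.123],"roll":0},
  {"translation":[0.1,0.118,0.123],"roll":0},
])

```text
t: 30.6
ee_pos: [0.482, 0.2452, 0.1923]
tcp_rot: [-1.109, 1.274, 1.069]
ft_force: [-0.5, 0.7, -0.9]
gripper_width: 0.526
```

Request:
drive_tool([
  {"translation":[0.03,0,0],"roll":0},
  {"translation":[0.045,0,0],"roll":0},
  {"translation":[0.045,0,0],"roll":0},
])

```text
t: 30.9
ee_pos: [0.4823, 0.2438, 0.1453]
tcp_rot: [-1.11, 1.278, 1.069]
ft_force: [0.5, -0.3, 0.4]
gripper_width: 0.531
```

```bash
cat >> h.py <<'E'
def capfind(zc,ref,f):
    "dark-brown cap's top face in wrist view, by colour, nearest ref"
    c=cam('wrist'); im=save('wrist',f+'.png'); h=cv2.cvtColor(im,cv2.COLOR_RGB2HSV)
    r,cc=proj('wrist',ref,c); print('pred',round(r,1),round(cc,1))
    m=((h[...,0]<14)&(h[...,1]>90)&(h[...,2]<120)&(h[...,2]>45)).astype('uint8'); m=cv2.morphologyEx(m,cv2.MORPH_OPEN,np.ones((5,5)))
    n,l,s,ce=cv2.connectedComponentsWithStats(m)
    for i in range(1,n):
        if s[i,4]>300: print('blob',s[i].tolist(),ce[i].round(1),atz('wrist',ce[i][::-1],zc,c).round(4))
E
python3 - <<'E'
from h import *
plan([.4816,.2487,.106],np.pi-.16); capfind(.113,(.4816,.2487,.113),'w8')
E
```

```text
t30.90 p [0.4823 0.2438 0.1453] a0 2.981 q1 0.86 q6 -1.021 down [ 0.018  -0.0165 -0.9997] -> tr [0.0392 0.0022 0.0053] roll -0.001 F [ 0.5 -0.3  0.4] w 0.531
pred 258.8 260.1
blob [107, 0, 55, 163, 2678] [134.4  73.5] [0.52   0.1585 0.113 ]
```

```bash
python3 -c "
import cv2
cv2.imwrite('pics/w8b.png',cv2.resize(cv2.imread('pics/w8.png')[150:350,130:400],None,fx=2.5,fy=2.5))"
```

```text
(no output)
```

View pics/w8b.png

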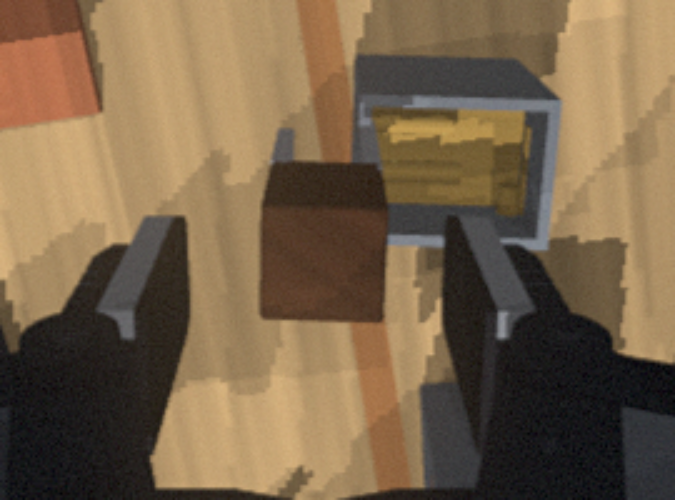

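Request:
drive_tool([
  {"translation":[0.012,0.001,0.0045],"roll":0},
  {"translation":[0.026,0.001,0.0045],"roll":0},
  {"translation":[0.039,0.001,0.0045],"roll":0},
  {"translation":[0.039,0.001,0.0045],"roll":0},
])

```text
t: 31.35
ee_pos: [0.4827, 0.2474, 0.1058]
tcp_rot: [-1.11, 1.279, 1.069]
ft_force: [-0.8, -0.1, -0.8]
gripper_width: 0.527
```

Request:
drive_tool([
  {"translation":[0,0,0],"roll":0},
  {"translation":[0,0,0],"roll":0},
  {"translation":[0,0,0],"roll":0},
  {"translation":[0,0,0],"roll":0},
  {"translation":[0,0,0],"roll":0},
], fingers=0.0)

```text
t: 31.85
ee_pos: [0.4829, 0.2475, 0.1061]
tcp_rot: [-1.11, 1.278, 1.069]
ft_force: [-0.5, 1.0, 0.5]
gripper_width: 0.272
```

Request:
drive_tool([
  {"translation":[-0.04,0,0],"roll":0},
  {"translation":[-0.09,0,0],"roll":0},
  {"translation":[-0.14,0,0],"roll":-0.1},
  {"translation":[-0.185,0,0],"roll":-0.2},
  {"translation":[-0.192,0,0],"roll":-0.21},
])

```text
t: 32.35
ee_pos: [0.4807, 0.2511, 0.305]
tcp_rot: [-1.268, 1.174, 1.222]
ft_force: [1.1, 0.5, -1.4]
gripper_width: 0.269
```

Run:
```python
from h import *
plan([.59,.1225,.30],np.pi+.049)
```

```text
t32.35 p [0.4807 0.2511 0.305 ] a0 -3.090 q1 0.87 q6 -0.815 down [ 0.0263 -0.011  -0.9996] -> tr [ 0.0093 -0.1024 -0.134 ] roll 0.002 F [ 1.1  0.5 -1.4] w 0.269
```

Request:
drive_tool([
  {"translation":[0.009,-0.028,-0.037],"roll":0},
  {"translation":[0.009,-0.056,-0.074],"roll":0},
  {"translation":[0.009,-0.085,-0.11],"roll":0},
  {"translation":[0.009,-0.102,-0.134],"roll":0},
  {"translation":[0.009,-0.102,-0.134],"roll":0},
])

```text
t: 32.85
ee_pos: [0.591, 0.1195, 0.2983]
tcp_rot: [-1.264, 1.179, 1.22]
ft_force: [-0.2, 0.5, -2.8]
gripper_width: 0.273
```

Run:
```python
from h import *
plan([.6582,.1235,.275],np.pi+.049)
```

```text
t32.85 p [0.591  0.1195 0.2983] a0 -3.095 q1 0.54 q6 -0.496 down [ 0.0238 -0.0127 -0.9996] -> tr [ 0.0249 -0.0667  0.0012] roll -0.002 F [-0.2  0.5 -2.8] w 0.273
```

Request:
drive_tool([
  {"translation":[0.005,-0.025,0.001],"roll":0},
  {"translation":[0.013,-0.048,0.001],"roll":0},
  {"translation":[0.022,-0.063,0.001],"roll":0},
  {"translation":[0.025,-0.0667,0.001],"roll":0},
  {"translation":[0.025,-0.0667,0.001],"roll":0},
])

```text
t: 33.35
ee_pos: [0.6579, 0.1235, 0.273]
tcp_rot: [-1.263, 1.182, 1.221]
ft_force: [0.2, -0.8, -2.4]
gripper_width: 0.271
```

Request:
drive_tool([
  {"translation":[0,0,0],"roll":0},
  {"translation":[0,0,0],"roll":0},
])

```text
t: 33.55
ee_pos: [0.6574, 0.1238, 0.2738]
tcp_rot: [-1.264, 1.181, 1.221]
ft_force: [-0.5, -0.0, -0.5]
gripper_width: 0.27
```

Run:
```python
from h import *
plan([.6585,.1225,.225],np.pi+.049)
c=cam('wrist'); im=save('wrist','w9.png'); 
cv2.imwrite('pics/w9b.png',cv2.resize(cv2.imread('pics/w9.png')[60:360,130:400],None,fx=2,fy=2))
```

```text
t33.55 p [0.6574 0.1238 0.2738] a0 -3.095 q1 0.50 q6 -0.447 down [ 0.0218 -0.013  -0.9997] -> tr [ 0.0488 -0.     -0.0007] roll -0.002 F [-0.5 -0.  -0.5] w 0.270
```

View pics/w9b.png

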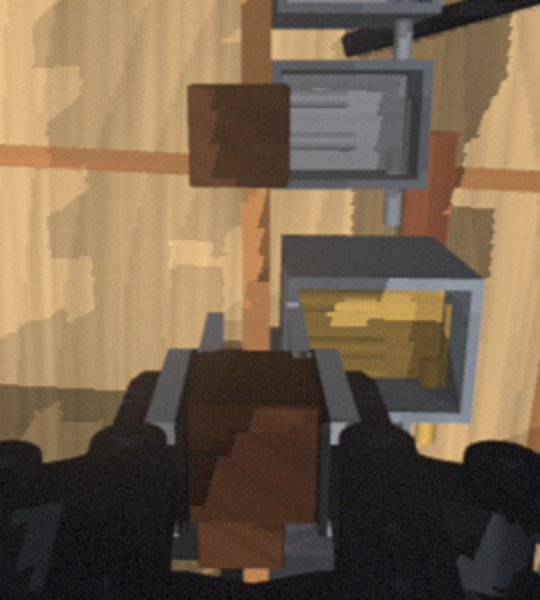

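Request:
drive_tool([
  {"translation":[0.015,0,0],"roll":0},
  {"translation":[0.03,0,-0.0005],"roll":0},
  {"translation":[0.042,0,-0.0005],"roll":0},
  {"translation":[0.05,0,-0.0005],"roll":0},
  {"translation":[0.05,0,-0.0005],"roll":0},
])

```text
t: 34.1
ee_pos: [0.6581, 0.1225, 0.2221]
tcp_rot: [-1.263, 1.183, 1.222]
ft_force: [-0.2, -0.6, -2.7]
gripper_width: 0.268
```

Request:
drive_tool([
  {"translation":[0.001,0,0],"roll":0},
  {"translation":[0.003,0,0],"roll":0},
  {"translation":[0.004,0,0],"roll":0},
  {"translation":[0.004,0,0],"roll":0},
])

```text
t: 34.5
ee_pos: [0.6584, 0.1224, 0.2209]
tcp_rot: [-1.264, 1.181, 1.22]
ft_force: [-3.4, 1.0, 5.7]
gripper_width: 0.275
```

Request:
drive_tool([
  {"translation":[0,0,0],"roll":0},
  {"translation":[0,0,0],"roll":0},
  {"translation":[0,0,0],"roll":0},
], fingers=0.045)

```text
t: 34.8
ee_pos: [0.6585, 0.1224, 0.2211]
tcp_rot: [-1.264, 1.18, 1.22]
ft_force: [-0.2, -0.2, -0.4]
gripper_width: 0.523
```

Request:
drive_tool([
  {"translation":[-0.03,0,0],"roll":0},
  {"translation":[-0.07,0,0],"roll":0},
  {"translation":[-0.08,0.02,0.02],"roll":0.03},
  {"translation":[-0.08,0.05,0.055],"roll":0.06},
  {"translation":[-0.08,0.08,0.09],"roll":0.09},
])

```text
t: 35.3
ee_pos: [0.5719, 0.2101, 0.2981]
tcp_rot: [-1.195, 1.222, 1.152]
ft_force: [-0.5, 0.9, -0.4]
gripper_width: 0.526
```

Run:
```python
from h import *
plan([.475,.362,.27],np.pi-.04)
```

```text
t35.30 p [0.5719 0.2101 0.2981] a0 3.096 q1 0.69 q6 -0.738 down [ 0.0234 -0.0129 -0.9996] -> tr [0.0239 0.1045 0.1476] roll -0.006 F [-0.5  0.9 -0.4] w 0.526
```

Request:
drive_tool([
  {"translation":[0,0.028,0.038],"roll":0},
  {"translation":[0.01,0.056,0.078],"roll":0},
  {"translation":[0.015,0.084,0.117],"roll":0},
  {"translation":[0.02,0.104,0.147],"roll":0},
  {"translation":[0.06,0.104,0.147],"roll":0},
])

```text
t: 35.8
ee_pos: [0.4756, 0.3653, 0.2381]
tcp_rot: [-1.197, 1.211, 1.154]
ft_force: [0.8, -0.5, 0.6]
gripper_width: 0.527
```

Request:
drive_tool([
  {"translation":[0.04,0,0],"roll":0},
  {"translation":[0.08,0,0],"roll":0},
  {"translation":[0.085,0,0],"roll":0},
  {"translation":[0.085,0,0],"roll":0},
])

```text
t: 36.2
ee_pos: [0.4781, 0.3643, 0.153]
tcp_rot: [-1.198, 1.213, 1.153]
ft_force: [-0.0, 0.3, 0.9]
gripper_width: 0.525
```

Run:
```python
from h import *
plan([.4745,.3655,.106],np.pi-.04)
c=cam('wrist'); im=save('wrist','w10.png'); print(proj('wrist',(.4745,.3655,.113),c))
cv2.imwrite('pics/w10b.png',cv2.resize(cv2.imread('pics/w10.png')[150:350,130:400],None,fx=2.5,fy=2.5))
```

```text
t36.20 p [0.4781 0.3643 0.153 ] a0 3.100 q1 1.00 q6 -1.047 down [ 0.0291 -0.0084 -0.9995] -> tr [0.0468 0.005  0.0014] roll -0.002 F [-0.   0.3  0.9] w 0.525
(np.float64(244.74664188007935), np.float64(265.4393467185536))
```

View pics/w10b.png

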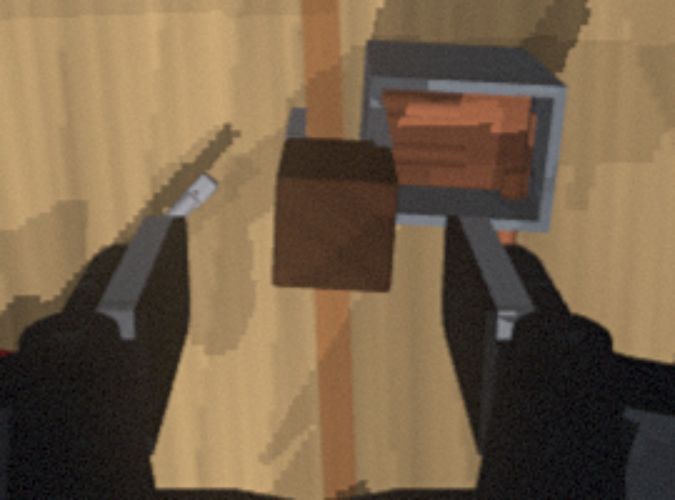

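Request:
drive_tool([
  {"translation":[0.015,0.003,0.0015],"roll":0.055},
  {"translation":[0.032,0.004,0.0015],"roll":0.055},
  {"translation":[0.047,0.004,0.0015],"roll":0.055},
  {"translation":[0.047,0.004,0.0015],"roll":0.055},
])

```text
t: 36.65
ee_pos: [0.4762, 0.366, 0.1073]
tcp_rot: [-1.156, 1.235, 1.113]
ft_force: [0.3, -0.5, -0.7]
gripper_width: 0.528
```

Request:
drive_tool([
  {"translation":[0,0,0],"roll":0},
  {"translation":[0,0,0],"roll":0},
  {"translation":[0,0,0],"roll":0},
  {"translation":[0,0,0],"roll":0},
  {"translation":[0,0,0],"roll":0},
], fingers=0.0)

```text
t: 37.15
ee_pos: [0.4769, 0.3666, 0.1093]
tcp_rot: [-1.156, 1.232, 1.112]
ft_force: [-1.1, 0.1, 6.0]
gripper_width: 0.273
```

Request:
drive_tool([
  {"translation":[-0.04,0,0],"roll":0},
  {"translation":[-0.09,0,0],"roll":0},
  {"translation":[-0.14,0,0],"roll":-0.07},
  {"translation":[-0.185,0,0],"roll":-0.144},
  {"translation":[-0.19,0,0],"roll":-0.144},
])

```text
t: 37.65
ee_pos: [0.472, 0.368, 0.307]
tcp_rot: [-1.262, 1.154, 1.215]
ft_force: [-0.2, 0.6, -0.2]
gripper_width: 0.267
```

Run:
```python
from h import *
plan([.585,.2305,.30],np.pi+.049)
```

```text
t37.65 p [0.472 0.368 0.307] a0 -3.093 q1 1.02 q6 -0.963 down [ 0.0408  0.0028 -0.9992] -> tr [ 0.0112 -0.1058 -0.1428] roll -0.000 F [-0.2  0.6 -0.2] w 0.267
```

Request:
drive_tool([
  {"translation":[0.005,-0.028,-0.037],"roll":0},
  {"translation":[0.009,-0.056,-0.075],"roll":0},
  {"translation":[0.011,-0.085,-0.115],"roll":0},
  {"translation":[0.011,-0.106,-0.143],"roll":0},
  {"translation":[0.011,-0.106,-0.143],"roll":0},
])

```text
t: 38.15
ee_pos: [0.5872, 0.2268, 0.299]
tcp_rot: [-1.259, 1.159, 1.212]
ft_force: [0.2, -0.5, -2.2]
gripper_width: 0.264
```

Request:
drive_tool([
  {"translation":[0,0,0],"roll":0},
  {"translation":[0,0,0],"roll":0},
])

```text
t: 38.35
ee_pos: [0.5869, 0.227, 0.2982]
tcp_rot: [-1.259, 1.16, 1.212]
ft_force: [-0.2, 0.9, -1.3]
gripper_width: 0.274
```

Run:
```python
from h import *
plan([.653,.2312,.28],np.pi+.049)
```

```text
t38.35 p [0.5869 0.227  0.2982] a0 -3.098 q1 0.70 q6 -0.654 down [ 3.860e-02  7.000e-04 -9.993e-01] -> tr [ 0.0207 -0.0654  0.0014] roll -0.006 F [-0.2  0.9 -1.3] w 0.274
```

Request:
drive_tool([
  {"translation":[0.003,-0.025,0.001],"roll":0},
  {"translation":[0.01,-0.048,0.001],"roll":0},
  {"translation":[0.018,-0.061,0.001],"roll":0},
  {"translation":[0.0205,-0.065,0.001],"roll":0},
  {"translation":[0.0205,-0.065,0.001],"roll":0},
])

```text
t: 38.85
ee_pos: [0.6521, 0.2316, 0.2791]
tcp_rot: [-1.259, 1.161, 1.214]
ft_force: [-0.9, -0.4, -1.7]
gripper_width: 0.272
```

Request:
drive_tool([
  {"translation":[0,0,0],"roll":0},
  {"translation":[0,0,0],"roll":0},
])

```text
t: 39.05
ee_pos: [0.6515, 0.2321, 0.2801]
tcp_rot: [-1.26, 1.16, 1.214]
ft_force: [0.4, -0.6, -2.0]
gripper_width: 0.271
```

Run:
```python
from h import *
plan([.6535,.2304,.2265],np.pi+.049)
m=R.from_rotvec([-1.156,1.232,1.112]).as_matrix(); print('grasp down',m[:,0].round(4))
im=save('wrist','w11.png')
for f,rr in (('w11',(235,240)),('w9',(235,240)),('w7',(235,240))):
    a=cv2.imread(f'pics/{f}.png').astype(int)[60+163:60+167,:].mean(0)
    print(f,[tuple(int(v) for v in a[c][::-1]) for c in range(228,276,2)])
```

```text
t39.05 p [0.6515 0.2321 0.2801] a0 -3.097 q1 0.64 q6 -0.594 down [ 3.790e-02  6.000e-04 -9.993e-01] -> tr [ 0.0536  0.0001 -0.0017] roll -0.004 F [ 0.4 -0.6 -2. ] w 0.271
grasp down [ 0.0327 -0.0055 -0.9994]
w11 [(60, 55, 55), (68, 66, 64), (103, 99, 103), (101, 98, 102), (100, 98, 100), (102, 99, 102), (102, 101, 101), (76, 71, 74), (84, 78, 83), (89, 85, 89), (75, 70, 74), (62, 56, 57), (126, 91, 66), (179, 121, 80), (177, 124, 81), (176, 121, 77), (178, 122, 79), (178, 124, 81), (182, 125, 81), (100, 76, 57), (68, 65, 68), (71, 66, 68), (99, 98, 102), (105, 103, 104)]
w9 [(200, 166, 118), (201, 168, 120), (115, 105, 97), (97, 94, 92), (99, 93, 93), (97, 93, 93), (98, 93, 93), (162, 136, 101), (166, 138, 97), (167, 137, 99), (178, 147, 106), (179, 147, 104), (170, 119, 75), (172, 120, 77), (170, 119, 76), (168, 118, 74), (169, 119, 77), (171, 121, 77), (147, 107, 74), (81, 76, 68), (83, 76, 69), (67, 61, 59), (95, 92, 95), (91, 86, 87)]
w7 [(200, 165, 117), (182, 152, 113), (101, 95, 95), (103, 98, 96), (101, 97, 95), (101, 95, 95), (109, 101, 96), (200, 165, 117), (191, 159, 114), (185, 154, 110), (182, 151, 106), (177, 148, 105), (171, 125, 83), (167, 117, 75), (166, 116, 75), (168, 118, 79), (167, 116, 76), (168, 118, 77), (169, 116, 75), (119, 104, 87), (118, 101, 85), (86, 84, 84), (102, 100, 103), (93, 90, 91)]
```

Request:
drive_tool([
  {"translation":[0.015,0,-0.001],"roll":0},
  {"translation":[0.03,0,-0.0015],"roll":0},
  {"translation":[0.042,0,-0.0015],"roll":0},
  {"translation":[0.05,0,-0.0015],"roll":0},
  {"translation":[0.051,0,-0.0015],"roll":0},
])

```text
t: 39.6
ee_pos: [0.6532, 0.2303, 0.2272]
tcp_rot: [-1.26, 1.162, 1.215]
ft_force: [-0.7, -0.3, -2.1]
gripper_width: 0.27
```

Request:
drive_tool([
  {"translation":[0.001,0,0],"roll":0},
  {"translation":[0.003,0,0],"roll":0},
  {"translation":[0.005,0,0],"roll":0},
  {"translation":[0.005,0,0],"roll":0},
])

```text
t: 40.0
ee_pos: [0.6535, 0.2304, 0.2244]
tcp_rot: [-1.26, 1.16, 1.214]
ft_force: [-3.0, -0.1, 5.1]
gripper_width: 0.273
```

Contact at the expected height (0.2244). Release, rise straight and retreat.

Request:
drive_tool([
  {"translation":[0,0,0],"roll":0},
  {"translation":[0,0,0],"roll":0},
  {"translation":[0,0,0],"roll":0},
], fingers=0.045)

```text
t: 40.3
ee_pos: [0.6536, 0.2303, 0.2243]
tcp_rot: [-1.26, 1.16, 1.214]
ft_force: [0.3, 0.4, -1.3]
gripper_width: 0.525
```

Request:
drive_tool([
  {"translation":[-0.03,0,0],"roll":0},
  {"translation":[-0.07,0,0],"roll":0},
  {"translation":[-0.1,0.03,0.02],"roll":0},
  {"translation":[-0.1,0.07,0.04],"roll":0},
  {"translation":[-0.1,0.11,0.06],"roll":0},
])

```text
t: 40.8
ee_pos: [0.5365, 0.2858, 0.3206]
tcp_rot: [-1.259, 1.159, 1.212]
ft_force: [0.2, 1.1, -0.4]
gripper_width: 0.525
```

Request:
drive_tool([
  {"translation":[0,0.03,0.04],"roll":0},
  {"translation":[0,0.06,0.08],"roll":0},
  {"translation":[0,0.09,0.12],"roll":0},
  {"translation":[0,0.1,0.16],"roll":0},
  {"translation":[0,0.1,0.2],"roll":0},
])

```text
t: 41.3
ee_pos: [0.4262, 0.483, 0.3177]
tcp_rot: [-1.26, 1.156, 1.214]
ft_force: [1.2, 0.4, 1.5]
gripper_width: 0.525
```

Request:
drive_tool([
  {"translation":[0,0,0],"roll":0},
  {"translation":[0,0,0],"roll":0},
  {"translation":[0,0,0],"roll":0},
])

```text
t: 41.6
ee_pos: [0.4265, 0.4825, 0.3181]
tcp_rot: [-1.259, 1.156, 1.213]
ft_force: [0.5, -0.9, -0.4]
gripper_width: 0.526
```

Run:
```python
from h import *
plan([0.4,.4,.3])
a=save('scene','c9.png'); b=save('side','s9.png')
S={n:cam(n) for n in('scene','side')}
for n in ('scene','side'):
    for t,z in (('hung1_cap',.214),('caddy1_cap',.214),('ramekin_mid',.072),('jar_mid',.087),('board_mid',.051),('knob_grip',.09)):
        print(n,t,[(np.round(d['at'],1).tolist(),round(float(d['p']),2),atz(n,d['at'],z,S[n])[:2].round(3).tolist()) for d in models.tip_of(n,t)])
x=cv2.resize(a[150:290,120:420],None,fx=2.66,fy=2.1,interpolation=cv2.INTER_CUBIC); y=cv2.resize(b[80:345,120:420],None,fx=2.66,fy=1.1)
cv2.imwrite('pics/fin.png',np.vstack([x,y])[...,::-1]); print(x.shape,y.shape)
```

```text
t41.60 p [0.4265 0.4825 0.3181] a0 -3.096 q1 1.18 q6 -1.125 down [ 0.0405  0.0035 -0.9992] -> tr [ 0.0167  0.0309 -0.0812] roll 0.000 F [ 0.5 -0.9 -0.4] w 0.526
scene hung1_cap [([211.3, 225.7], 0.85, [0.679, -0.043]), ([218.4, 172.7], 0.68, [0.707, -0.163])]
scene caddy1_cap [([206.0, 298.6], 0.63, [0.655, 0.128])]
scene ramekin_mid [([195.4, 182.2], 0.79, [0.468, -0.207])]
scene jar_mid [([215.0, 171.5], 0.75, [0.568, -0.215])]
scene board_mid [([208.3, 182.6], 0.82, [0.502, -0.202]), ([195.6, 183.5], 0.47, [0.446, -0.21])]
scene knob_grip []
side hung1_cap [([160.3, 311.7], 0.81, [0.67, -0.04])]
side caddy1_cap [([136.6, 257.8], 0.77, [0.655, 0.126]), ([113.5, 215.9], 0.23, [0.658, 0.294])]
side ramekin_mid [([285.6, 300.3], 0.96, [0.459, -0.2])]
side jar_mid [([258.4, 334.6], 0.98, [0.561, -0.209])]
side board_mid [([280.1, 317.2], 0.73, [0.512, -0.204]), ([136.8, 259.9], 0.73, [0.849, 0.313])]
side knob_grip [([297.9, 357.2], 0.88, [0.504, -0.311]), ([146.4, 278.9], 0.42, [0.805, 0.189])]
(294, 798, 3) (292, 798, 3)
```

View pics/fin.png

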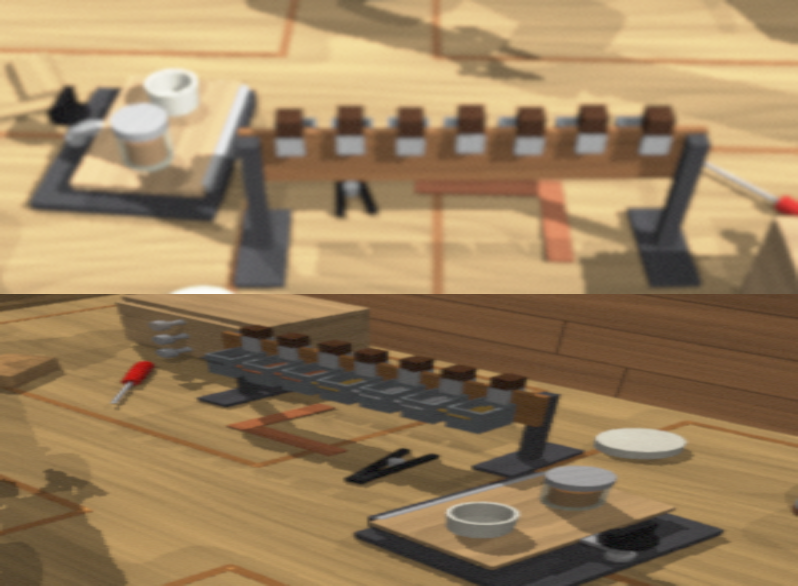

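```bash
python3 -c "
from h import *
print(workorder.sign_off(), manip.read_state()['t'])"
```

```text
the job is handed in; nothing more can be done
the job is handed in; nothing more can be done
```

The bench is ready for gluing, and I handed the job in at about 41.6 s of the 210 s allowed.

- **Board:** I turned the knob about 3.5 rad clockwise until the board was level. Touching the board with the closed fingertips 110 mm apart gave heights of 76.2 and about 76.2 mm, so it is level to about 0.005 rad or better. I checked this before placing anything, and did not touch the knob afterwards.
- **Ramekin and jar:** Both stand upright on the board, about 55 mm either side of its middle, so well within its edges.
- **Caddies:** All three from the bench hang on the rail, one in each gap. Each cap met the rail at the expected height before I let go.

**Last checks:** The final scene and side pictures show seven caddies evenly spaced on the rail, with the four original ones where they were. The ramekin and jar are standing on the board.

- **Disagreements:** The network did not find the knob in the last scene picture, and it reported one stray "hung cap" at the jar's position. The side view found the knob and jar where they should be.
- **Not re-measured:** I did not touch-check the board's level again after placing the ramekin and jar.
- **Tool tilt:** The tool picked up a tilt of about 1 to 2 degrees while turning the knob and kept it. It did not affect the placements.

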